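# Switch on the extractor and raise the fume hood's window to its mark

## Task

First press the large button on the small control box beside the clear fume hood, to start its extractor. Then, with the fingertips beneath the lip of the hood's counterweighted window, push the window up its slope until the lip is in line with the pointer clamped to the side rail, and leave it standing there by itself. Do not pinch the lip between the fingers, press the small button or shift the pointer, and leave the things on the table where they are.

Things in the scene. Friction and masses are not known exactly. Their poses are not given: they have to be found in the camera images.
- hood: fixed clear fume hood in an aluminium frame, 400 wide, 370 deep, 380 high. Origin: middle of its front foot, on the table; x into the hood, y along its front, z up. Its front slopes back at 45 degrees along a line that starts 30 above the origin. Rails (30 wide, 6 proud of that line, at y = +-185) border the window; the fixed panel below the window lies 9 inside the line.
- sash (a joint): travel of the window up the 45 degree slope, in m: 0 = fully down, 0.20 = fully up, grows upward. It is counterweighted and stays wherever it is left; about 2 to 4 N along the slope moves it up or down.
- lip: aluminium bar across the bottom of the window, 260 long, 40 deep, 10 thick, standing square to the window (towards the robot and up at 45 degrees). Origin: middle of its root at the window's face, mid thickness. z points up the slope, the way the window slides; x square to the window, into the hood; y as the hood's. Push its underside (5 below the origin); the room beneath it is free.
- strip: black rubber strip, 250 x 30 x 4, lying on top of the lip and moving with it. Origin as the lip's.
- lip_mid (a point): middle of the lip's outer edge, mid thickness (40 out from the window's face). Same axes as the lip.
- lip_end (a point): point at the lip's -y end (the right-hand end as seen from the robot), mid depth, mid thickness. Same axes as the lip.
- pointer_tip (a point): inner end of the pointer finger (26 long, 8 deep, 10 thick, dark steel) of a clamp (36 high) on the hood's -y rail, about 9 beyond the lip's end. Its z axis points up the slope; the lip is in line when lip_end has z = 0 in its frame. The mark stands 60 to 170 above the lip's start.
- control: fixed grey control box, 130 x 90, top 50 above the table, on the left or the right of the hood. Origin: centre of its underside; x along its long side, away from the robot.
- fan_top (a point): centre of the top of the large steel button (40 across, standing in a black collar 56 across) at the far end of the control box, about 74 above the table; pressed straight down, it travels 8, springs back when let go, and takes about 5 N to press fully.
- fan (a joint): travel of the large button in m: 0 = out, 0.008 = fully in.
- lamp_top (a point): centre of the top of the small steel button (16 across), 66 nearer the robot on the same box; not to be pressed.
- lamp (a joint): travel of the small button in m: 0 = out, 0.005 = fully in.
- carton: cardboard carton 120 x 85 x 70, on the other side of the hood from the control box. Loose, leave it alone. Origin: centre of its underside.
- sanding_block: dark sanding block 110 x 60 x 35, in front of the hood. Loose, leave it alone. Origin: centre of its underside.
- metal_plate: steel plate 80 x 120 x 5 lying flat in front of the hood. Loose, leave it alone. Origin: centre of its underside.
- tape: roll of tape, 84 across, 24 high. Loose, leave it alone. Origin: centre of its underside.
- tumbler: glass tumbler, 68 across, 85 high. Loose, leave it alone. Origin: centre of its underside.
- ink_jar: ink jar, 56 across, 65 high. Loose, leave it alone. Origin: centre of its underside.
- brush_pot: pot 76 across, 100 high, with brushes standing up to 235. Loose, leave it alone. Origin: centre of its underside.

How it is judged:
By the outcome, as a careful person would: the job done as asked, in the order asked, and still so for the second after the job is handed in, with the robot touching nothing.
It also fails if it takes over 51 s, if anything falls off the work surface, if the arm or the gripper's body presses on something with over 40 N, if the wrist force passes 120 N, or if a joint passes its speed limit or range.

## Robot

A 6-joint arm with a two-finger parallel gripper is mounted at the origin on the work surface. World frame = base frame: x ahead of the robot, y to its left, z up, the work surface at z = 0. Lengths are in m, angles in rad, forces in N, time in s.
With the tool pointing down it reaches from about 0.225 to 0.725 m from the base axis. Payload 3.1 kg.
Tool frame: the origin (TCP) lies at the very end of the fingers, on their centre line; the grasp point (between the pads) lies ctrl.hold_point_z behind it (ctrl.hold_point_z is the distance from the TCP to the grasp point, in m); x points along the fingers, z is the direction in which the jaws open and shut, and the axes are right-handed (so a half turn about x gives the same grasp; the last joint's range is limited). The gripper opens to 85 mm and grips with 20 to 120 N. Pads are 22 mm wide; open, the fingers measure 114 mm over their backs; the gripper's body (76 mm by 85 mm) begins 54 mm behind the grasp point. The pads swing forward as they close: fully open they stand 13 mm farther back than shut.
Start: joints at [-0.128, 0.048, 0.099, 1.622, 0, 1.443], TCP at [0.525, -0, 0.231] pointing down, gripper open.
Joint ranges: [-2.91, 2.91], [-0.99, 1.94], [-1.21, 1.42], [-2.12, 2.29], [-1.49, 1.47], [-3.14, 3.14]. Speed limits (rad/s): [2.79, 2.79, 3.14, 3.14, 3.14, 3.14].

## Interface

Orientations are given as a unit quaternion [w, x, y, z].
In Python, from station import ctrl gives the robot as it stands.
- The arm moves only by the tool servo_tool, never from a script. Its argument "steps" is text: rows parted by semicolons, each of 5 numbers parted by spaces: the shift along the world's x, y, z in m, then the turn about the world's z in degrees, then the finger opening in m, from 0 to 0.0854. In form: x y z spin hand; .... A call has 1 to 10 rows; each row is the pose to reach, as a shift and turn from the pose measured when the call began; what a row does not reach only later rows make up. A row lasts 1/10 s, in which the tool goes at most 50 mm and 8.59 degrees, less where a joint would pass 70% of its speed; a pose out of reach is approached as far as the arm can. A call with a gripper value outside its range is refused whole. The fingers move at their own pace and stop on an object; "squeeze" is the grip in N (left out, the last holds). Time passes only in rows, so rows that repeat a pose let the fingers close. It gives the time, the measured TCP pose, the force and the opening at its end, in the units of the state.
- ctrl.observe(): the state, without advancing time (a new reading comes with each control period).
- ctrl.snapshot(name): name is "scene" or "side" or "wrist"; returns the picture (420x560x3 uint8, red, green, blue); there is no depth.
- ctrl.camera_model(name): a dict with "vertical_fov" (degrees; the focal length in pixels is half the picture's height over the tangent of half this angle, whatever the lens; pixels are square), "cx", "cy" (the principal point, pixels), "pose" (4x4, takes a point from camera to world coordinates). Camera axes: x right, y down, z forward; pixel columns grow to the right and rows downward; lengths in m; the calibration is good to about 2 mm. A picture is of the moment at which its call begins: read the wrist's pose just before it. camera_model takes no time and is no camera call; for the wrist camera it gives the pose at the moment of the call.
- ctrl.close_job(): hands the job in, once; it reports no verdict.
Trained networks look in the newest picture that a camera, given by its name, has taken for a name from the list of things; names that differ only in an ending like _2 or _b are one class to them, and where a whole thing is asked for, a point or a joint stands for the part that bears it (a point fixed in the world has none). Each returns a list of dicts, best first, with "score" (0 to 1); they miss things now and then, are a little off and sometimes report something else, mostly with a low value. They report only what shows in the picture. A call takes as long as a camera call.
- ctrl.trace(query, camera): "region" (420x560 bool, what is visible of it) and "rect" ([left, top, right, bottom] in pixels, round what is visible of it).
The state is a dict: "clock": time; "qpos": joint angles; "joint_vel": joint speeds; "joint_efforts": joint torques, N m; "eef_pos": TCP position; "ee_rot": TCP orientation; "contact_force": force on the tool from outside, world axes, zero at the start; "ft_torque": the same for the moment, N m; "width": opening from 0.0 (shut) to 1.0 (fully open).
Only numpy, scipy, OpenCV 4.12 (cv2) and the standard library are available. Lean on these libraries where they do the work, as an engineer would, in place of code of your own. Each camera call takes 0.05 s, during which the arm holds its last target.

## Working session

There is one attempt and no reset: what is moved stays moved. The work goes in short steps, Python scripts to look and compute and a tool call to move; the robot and the scene stay as the last step left them, time stands still between calls to the robot, and variables do not carry over. Pictures are saved under pics/ and viewed, and the job is handed in when it is done.

Besides the shell and the picture viewer there is one more tool, called as name(argument=value, ...), one argument or row to a line, values as JSON. servo_tool: Moves the arm, as the interface text tells. Its arguments: {"type":"object","properties":{"steps":{"type":"string"},"squeeze":{"type":"number"}},"required":["steps"]}

```bash
mkdir -p pics; python3 - <<'E'
from station import ctrl
import cv2,numpy as np
print(ctrl.observe(), ctrl.hold_point_z)
for n in ["scene","side","wrist"]:
    m=ctrl.camera_model(n); print(n,m)
    cv2.imwrite(f"pics/{n}0.png",ctrl.snapshot(n)[:,:,::-1])
print(ctrl.observe()["clock"])
E
```

```text
{'clock': 0.0, 'qpos': array([-1.27804740e-01,  4.87484726e-02,  9.75561366e-02,  1.62202486e+00,
        2.89492164e-05,  1.44302527e+00]), 'joint_vel': array([-0.00038054, -0.00142544, -0.00085809,  0.00014168,  0.00049818,
        0.00050375]), 'joint_efforts': array([ 2.96208136e-04, -3.38780022e+01,  3.20016932e+01,  2.03766406e-02,
       -2.11149008e-04,  6.20949692e-06]), 'eef_pos': array([5.24365166e-01, 7.56836576e-05, 2.30097475e-01]), 'ee_rot': array([7.06258639e-01, 1.31150661e-04, 7.07953887e-01, 1.07306824e-04]), 'contact_force': array([-0.53656229, -0.46231193, -0.40690827]), 'ft_torque': array([ 0.02672978, -0.00167349, -0.01655321]), 'width': 0.9990201896050996} 0.0187
scene {'vertical_fov': 47.574806955141476, 'cx': 290.15112585281463, 'cy': 204.03948241432286, 'pose': array([[ 0.82947059,  0.44021002, -0.34379308,  0.98176592],
       [ 0.558445  , -0.6655635 ,  0.4951408 , -0.66568593],
       [-0.01085019, -0.60269426, -0.79789843,  1.21883355],
       [ 0.        ,  0.        ,  0.        ,  1.        ]])}
side {'vertical_fov': 42.10583214997916, 'cx': 281.79489397824386, 'cy': 207.3047264787689, 'pose': array([[ 0.7160641 , -0.43931932,  0.54244884, -0.23856073],
       [-0.69775507, -0.42849837,  0.57404444, -0.77937325],
       [-0.01975037, -0.78954903, -0.61336958,  0.95259228],
       [ 0.        ,  0.        ,  0.        ,  1.        ]])}
wrist {'vertical_fov': 58.48584026155837, 'cx': 280.61586643676503, 'cy': 216.4878194583336, 'pose': array([[ 9.99998993e-01,  7.75339393e-04, -1.18842629e-03,
         5.25168810e-01],
       [ 3.94388069e-04, -9.56388115e-01, -2.92098644e-01,
         7.45987800e-02],
       [-1.36307236e-03,  2.92097882e-01, -9.56387458e-01,
         3.72726000e-01],
       [ 0.00000000e+00,  0.00000000e+00,  0.00000000e+00,
         1.00000000e+00]])}
0.15
```

View pics/scene0.png

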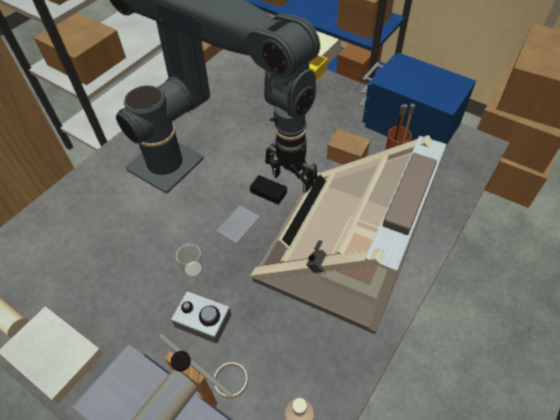

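View pics/side0.png

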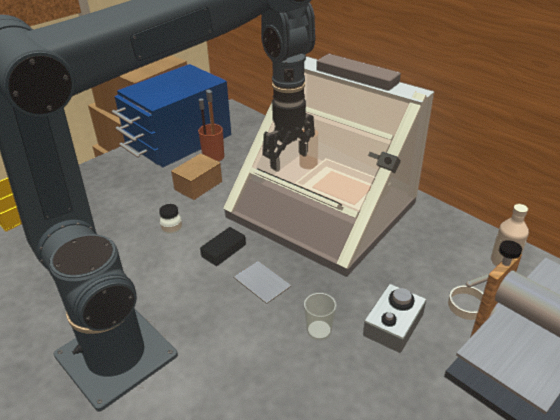

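View pics/wrist0.png

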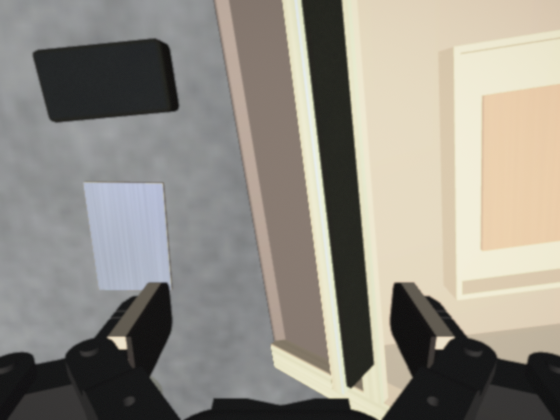

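```bash
python3 - <<'E'
import cv2
a=cv2.imread("pics/scene0.png");b=cv2.imread("pics/side0.png")
cv2.imwrite("pics/z1.png",cv2.resize(a[130:350,160:460],None,fx=2.6,fy=2.6,interpolation=cv2.INTER_CUBIC))
cv2.imwrite("pics/z2.png",cv2.resize(b[60:270,220:440],None,fx=2.8,fy=2.8,interpolation=cv2.INTER_CUBIC))
cv2.imwrite("pics/z3.png",cv2.resize(b[260:370,280:450],None,fx=4,fy=4,interpolation=cv2.INTER_CUBIC))
E
```

```text
(no output)
```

View pics/z1.png

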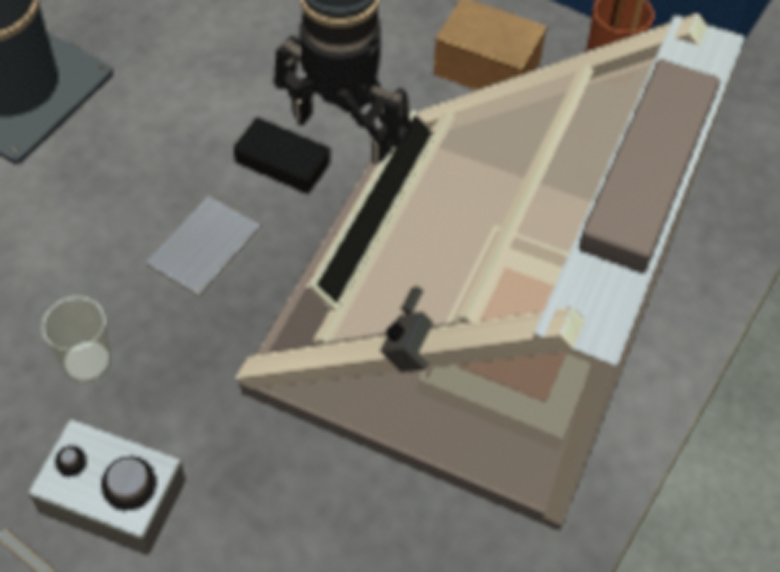

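View pics/z2.png

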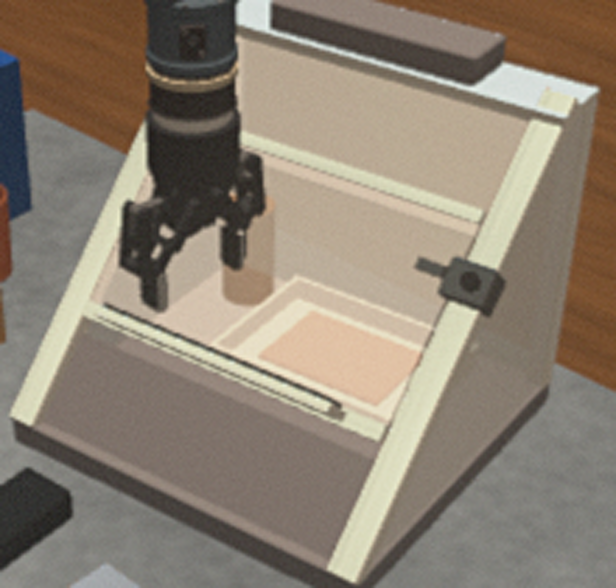

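View pics/z3.png

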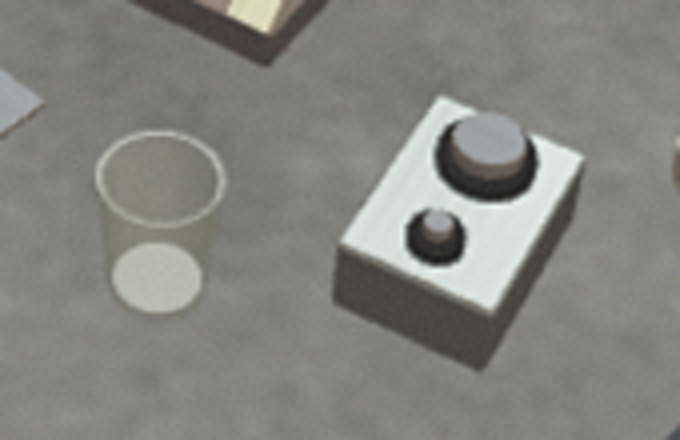

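```bash
cat > h.py <<'E'
import numpy as np
from station import ctrl
def cam(n,m=None):
    m=m or ctrl.camera_model(n); T=np.array(m["pose"]); f=210/np.tan(np.radians(m["vertical_fov"]/2))
    return T,f,m["cx"],m["cy"]
def ray(c,uv):
    T,f,cx,cy=c; d=T[:3,:3]@np.array([(uv[0]-cx)/f,(uv[1]-cy)/f,1]); return T[:3,3],d/np.linalg.norm(d)
def proj(c,p):
    T,f,cx,cy=c; q=T[:3,:3].T@(np.asarray(p)-T[:3,3]); return np.array([cx+f*q[0]/q[2],cy+f*q[1]/q[2]])
def tri(obs):
    A=np.zeros((3,3));b=np.zeros(3)
    for c,uv in obs:
        o,d=ray(c,uv);P=np.eye(3)-np.outer(d,d);A+=P;b+=P@o
    x=np.linalg.solve(A,b)
    return x,[np.round(proj(c,x)-uv,1) for c,uv in obs]
def onz(c,uv,z):
    o,d=ray(c,uv); return o+d*(z-o[2])/d[2]
E
python3 - <<'E'
from h import *
S=cam("scene");D=cam("side");W=cam("wrist")
print(W[0][:3,3])
z1=lambda u,v:(u/2.6+160-.3,v/2.6+130-.3)
z2=lambda u,v:(u/2.8+220-.3,v/2.8+60-.3)
z3=lambda u,v:(u/4+280-.4,v/4+260-.4)
for n,a,b in [("fan",z1(130,477),z3(489,138)),("lamp",z1(70,457),z3(437,220)),("ptip",z1(416,291),z2(420,264)),("footR",z1(243,388),z2(355,587)),("pclampknob",z1(396,332),z2(470,281)),("lipRouter",z1(312,287),z2(343,411))]:
    x,e=tri([(S,a),(D,b)]);print(n,x.round(4),e)
print(onz(D,z2(14,437),0),onz(D,z2(355,587),0),onz(S,z1(243,388),0),onz(S,z1(560,524),0))
E
```

```text
[0.52520468 0.07459404 0.37286947]
fan [ 0.5104 -0.3603  0.0691] [array([-0.1,  0.1]), array([-0.1, -0.1])]
lamp [ 0.4451 -0.3757  0.0672] [array([ 0.1, -0.2]), array([0.3, 0.2])]
ptip [ 0.6846 -0.1155  0.2422] [array([-0.1,  0.2]), array([-0.2, -0.2])]
footR [ 0.525  -0.1964  0.0192] [array([ 0.3, -0.7]), array([0.7, 0.6])]
pclampknob [ 0.6927 -0.1629  0.2422] [array([-0.1,  0.2]), array([-0.1, -0.1])]
lipRouter [ 0.5699 -0.1273  0.1565] [array([-0.7,  2.1]), array([-1.8, -1.7])]
[0.46522881 0.19897725 0.        ] [ 0.54107284 -0.18177948  0.        ] [ 5.18456880e-01 -1.91219665e-01  2.22044605e-16] [ 0.88232174 -0.13666826  0.        ]
```

servo_tool(
  steps="-0.003 -0.05 0 0 0; -0.005 -0.1 0 0 0; -0.007 -0.15 0 0 0; -0.01 -0.2 0 0 0; -0.012 -0.25 -0.01 0 0; -0.014 -0.3 -0.03 0 0; -0.014 -0.34 -0.05 0 0; -0.014 -0.36 -0.07 0 0; -0.014 -0.36 -0.07 0 0",
  squeeze=20,
)

```text
clock: 1.05
eef_pos: [0.5078, -0.3615, 0.1549]
ee_rot: [0.704, 0.003, 0.71, 0.0]
contact_force: [0.2, 0.4, -0.7]
width: 0.0
```

```bash
python3 - <<'E'
from h import *
import cv2
o=ctrl.observe();print(o["clock"],o["eef_pos"],o["contact_force"],o["width"])
W=cam("wrist")
cv2.imwrite("pics/w1.png",ctrl.snapshot("wrist")[:,:,::-1])
cv2.imwrite("pics/s1.png",ctrl.snapshot("scene")[:,:,::-1])
cv2.imwrite("pics/d1.png",ctrl.snapshot("side")[:,:,::-1])
np.save("W1.npy",np.array(W,dtype=object),allow_pickle=True)
for p in ([0.5104,-.3603,.074],[.445,-.3757,.067]): print(proj(W,p))
E
```

```text
1.05 [ 0.50778982 -0.36152296  0.15490407] [ 0.15266133  0.38761492 -0.70371661] 0.00021798053576636096
[284.89530423 224.83936589]
[185.4873578  243.95137472]
```

View pics/w1.png

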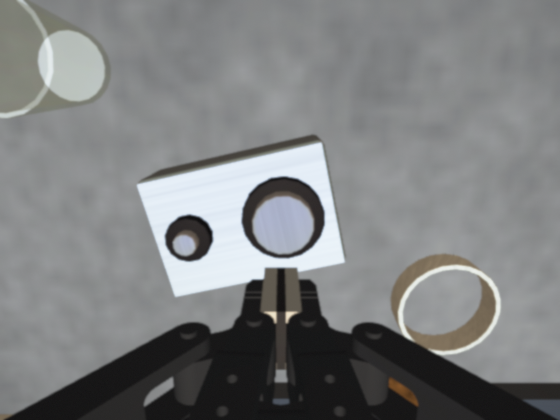

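View pics/d1.png

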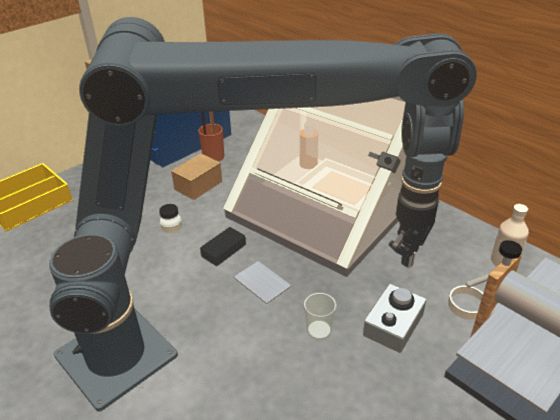

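servo_tool(
  steps="0.002 0.001 -0.035 0 0; 0.003 0.001 -0.065 0 0; 0.003 0.001 -0.078 0 0; 0.003 0.001 -0.082 0 0; 0.003 0.001 -0.085 0 0; 0.003 0.001 -0.088 0 0; 0.003 0.001 -0.088 0 0; 0.003 0.001 -0.088 0 0",
)

```text
clock: 2.0
eef_pos: [0.5144, -0.3588, 0.0741]
ee_rot: [0.707, -0.0, 0.707, -0.0]
contact_force: [0.6, -1.0, 1.9]
width: -0.004
```

servo_tool(
  steps="-0.003 -0.001 -0.003 0 0; -0.003 -0.001 -0.006 0 0; -0.003 -0.001 -0.008 0 0; -0.003 -0.001 -0.008 0 0; -0.003 -0.001 -0.008 0 0",
)

```text
clock: 2.5
eef_pos: [0.5121, -0.3605, 0.067]
ee_rot: [0.708, -0.001, 0.706, -0.001]
contact_force: [2.5, 0.1, 4.6]
width: -0.001
```

servo_tool(
  steps="-0.001 0 -0.002 0 0; -0.001 0 -0.004 0 0; -0.001 0 -0.004 0 0; -0.001 0 -0.004 0 0",
)

```text
clock: 2.9
eef_pos: [0.5121, -0.3606, 0.066]
ee_rot: [0.709, -0.001, 0.705, -0.001]
contact_force: [0.5, 2.8, 11.6]
width: 0.0
```

```bash
python3 - <<'E'
from h import *
import cv2
a=ctrl.snapshot("side")[:,:,::-1]
cv2.imwrite("pics/d2.png",cv2.resize(a[220:370,320:480],None,fx=4,fy=4,interpolation=cv2.INTER_CUBIC))
E
```

```text
(no output)
```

View pics/d2.png

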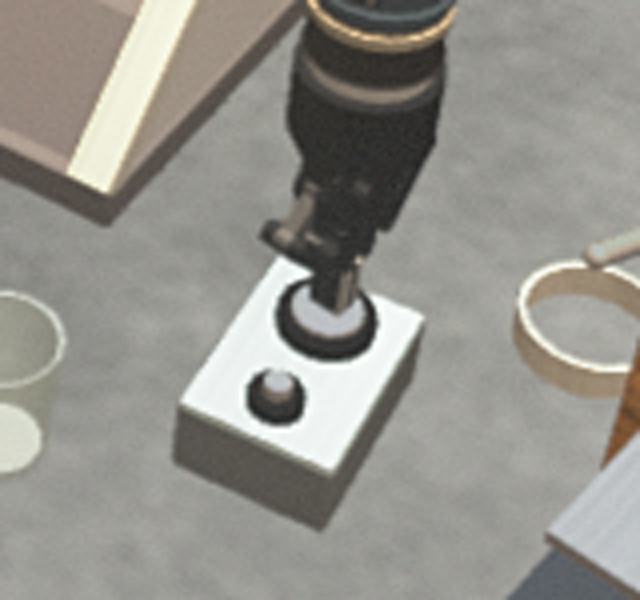

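servo_tool(
  steps="0 0 0.04 0 0; 0 0.0 0.08 0 0; 0 0.02 0.13 0 0; 0 0.05 0.17 0 0; 0.01 0.09 0.2 0 0; 0.02 0.13 0.22 0 0; 0.03 0.18 0.234 0 0; 0.04 0.22 0.234 0 0; 0.048 0.26 0.234 0 0; 0.048 0.28 0.234 0 0",
)

```text
clock: 3.95
eef_pos: [0.5595, -0.0773, 0.2982]
ee_rot: [0.707, -0.002, 0.707, 0.001]
contact_force: [1.2, -0.8, 0.7]
width: 0.003
```

servo_tool(
  steps="0 0 0 0 0; 0 0 0 0 0",
)

```text
clock: 4.15
eef_pos: [0.5587, -0.077, 0.2965]
ee_rot: [0.706, -0.002, 0.708, 0.001]
contact_force: [-0.6, -0.6, -0.4]
width: 0.002
```

```bash
python3 - <<'E'
from h import *
import cv2,pickle
o=ctrl.observe();print(o["clock"],o["eef_pos"],o["contact_force"],o["joint_vel"].round(3))
W=cam("wrist")
pickle.dump(W,open("W3.pkl","wb"))
for n in("wrist","scene","side"):cv2.imwrite(f"pics/{n}3.png",ctrl.snapshot(n)[:,:,::-1])
E
```

```text
4.15 [ 0.55866657 -0.07704199  0.29649803] [-0.61376023 -0.61222513 -0.40448588] [-0.033  0.003  0.01  -0.006 -0.005 -0.001]
```

View pics/wrist3.png

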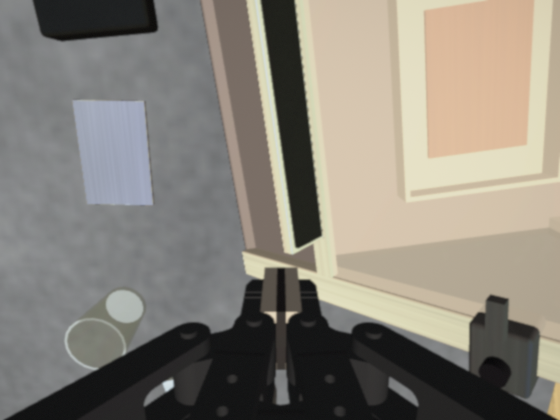

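View pics/side3.png

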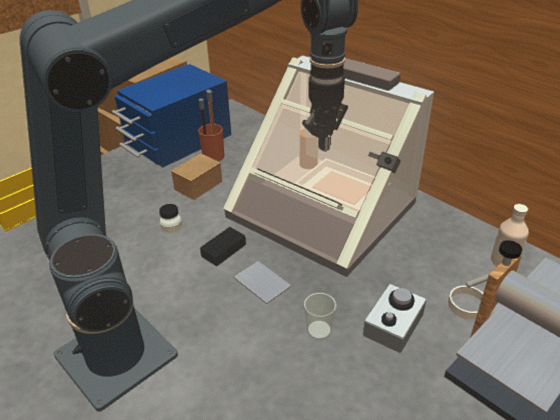

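```bash
python3 - <<'E'
import cv2
w=cv2.imread("pics/wrist3.png");s=cv2.imread("pics/scene3.png");d=cv2.imread("pics/side3.png")
I=cv2.INTER_CUBIC
cv2.imwrite("pics/q1.png",cv2.resize(w[210:310,230:390],None,fx=5,fy=5,interpolation=I))
cv2.imwrite("pics/q2.png",cv2.resize(s[215:305,240:360],None,fx=6,fy=6,interpolation=I))
cv2.imwrite("pics/q3.png",cv2.resize(d[140:240,320:440],None,fx=6,fy=6,interpolation=I))
E
```

```text
(no output)
```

View pics/q1.png

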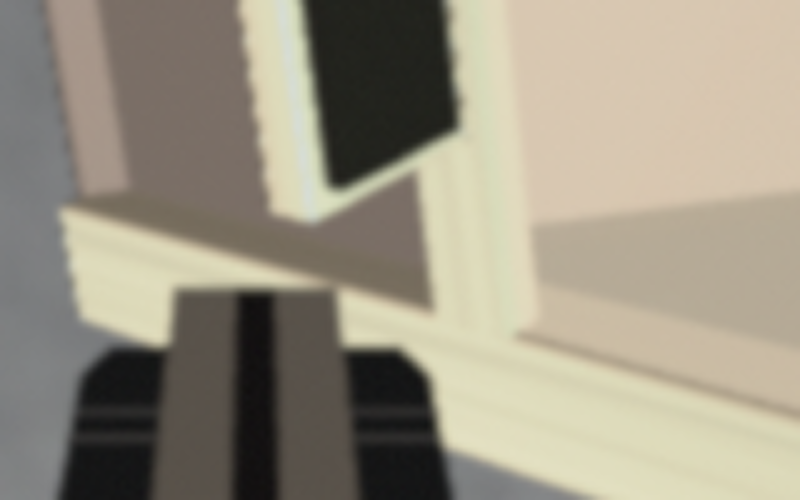

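View pics/q2.png

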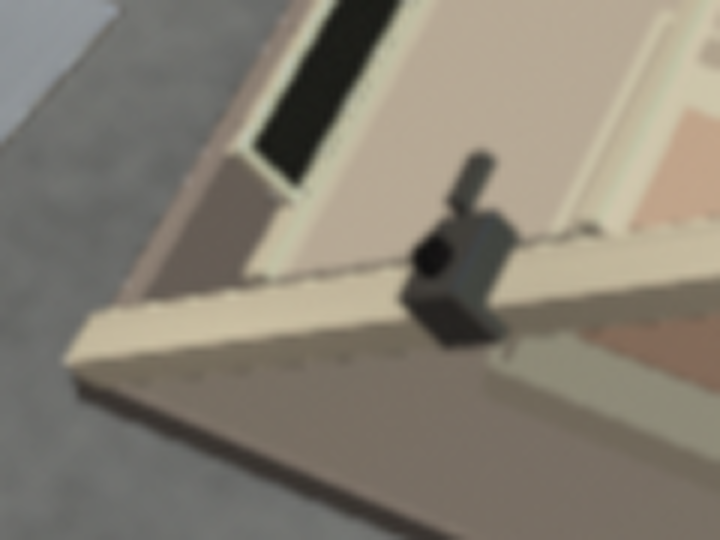

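View pics/q3.png

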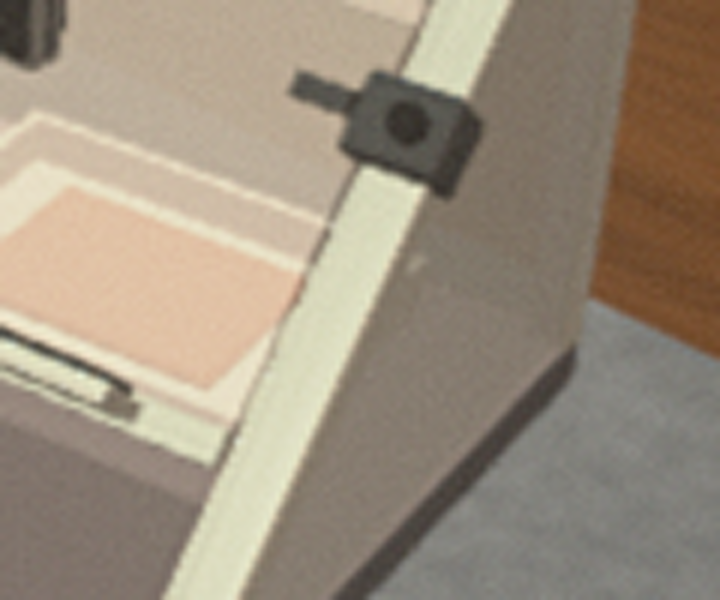

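```bash
cat > fit.py <<'E'
from h import *
import pickle
from scipy.optimize import least_squares
c=np.sqrt(.5);U=np.array([c,0,c]);N=np.array([c,0,-c])
S=cam("scene");D=cam("side");W=pickle.load(open("W3.pkl","rb"))
q1=lambda u,v:(u/5+230-.4,v/5+210-.4)
q2=lambda u,v:(u/6+240-.4,v/6+215-.4)
q3=lambda u,v:(u/6+320-.4,v/6+140-.4)
z1=lambda u,v:(u/2.6+160-.3,v/2.6+130-.3)
z2=lambda u,v:(u/2.8+220-.3,v/2.8+60-.3)
def hw(p,h):
    X,Y,a=p[:3];R=np.array([[np.cos(a),-np.sin(a),0],[np.sin(a),np.cos(a),0],[0,0,1]]);return R@h+[X,Y,0]
def sl(s,y,n): return np.array([0,y,.03])+s*U+n*N
# p: X Y a s n sp yp np
ob=[(W,(292-.2,254.4-.4),lambda p:sl(p[3]+.005,-.13,p[4]-.04),1),
(W,q1(272,212),lambda p:sl(p[3]-.005,-.13,p[4]-.04),1),
(S,q2(236,150),lambda p:sl(p[3]+.005,-.13,p[4]-.04),1),
(S,q2(482,155),lambda p:sl(p[5],p[6],p[7]),1),
(D,q3(295,84),lambda p:sl(p[5],p[6],p[7]),1),
(W,(497,299),lambda p:sl(p[5],p[6],p[7]),1),
(D,z2(14,437),lambda p:np.array([0,.2,0]),.3),
(D,z2(354,587),lambda p:np.array([0,-.2,0]),.3),
(S,z1(243,390),lambda p:np.array([0,-.2,0]),.3),
(S,z1(560,524),lambda p:np.array([.37,-.2,0]),.5)]
def r(p): return np.concatenate([w*(proj(C,hw(p,f(p)))-uv) for C,uv,f,w in ob])
if __name__=="__main__":
    s=least_squares(r,[.49,.004,.15,.12,.01,.25,-.14,0],loss="soft_l1")
    p=s.x;print(p.round(4));print(s.fun.reshape(-1,2).round(1))
    print("lip outer mid bottom",hw(p,sl(p[3]-.005,0,p[4]-.04)),"lip org",hw(p,sl(p[3],0,p[4])),"tip",hw(p,sl(p[5],p[6],p[7])), "travel",p[5]-p[3])
    np.save("p.npy",p)
E
python3 fit.py
```

```text
[ 0.4893 -0.0012  0.16    0.1278 -0.0091  0.2754 -0.1408 -0.0263]
[[ 0.3  0.1]
 [-0.6 -0.1]
 [ 1.1 -0. ]
 [ 0.8  0.4]
 [-0.1 -0.8]
 [-0.2  0.1]
 [-0.5  0.5]
 [ 0.1  2.3]
 [-0.2  0.5]
 [ 0.4  0.9]]
lip outer mid bottom [0.54072243 0.00713713 0.15155981] lip org [0.57213573 0.01220709 0.12681107] tip [ 0.68560176 -0.11206853  0.24328135] travel 0.1475629337204223
```

servo_tool(
  steps="-0.04 0.02 0 4 0; -0.07 0.05 0 9 0; -0.075 0.08 -0.03 9 0; -0.075 0.08 -0.07 9 0; -0.075 0.08 -0.11 9 0; -0.075 0.08 -0.14 9 0; -0.075 0.08 -0.156 9 0; -0.075 0.08 -0.156 9 0; -0.075 0.08 -0.156 9 0",
)

```text
clock: 5.2
eef_pos: [0.4841, 0.0005, 0.1416]
ee_rot: [0.705, -0.056, 0.705, 0.055]
contact_force: [-0.3, 0.6, -0.5]
width: -0.002
```

```bash
python3 - <<'E'
from h import *
import cv2,pickle
o=ctrl.observe();print(o["clock"],o["eef_pos"],o["contact_force"],o["ee_rot"])
W=cam("wrist")
pickle.dump(W,open("W4.pkl","wb"))
for n in("wrist","side","scene"):cv2.imwrite(f"pics/{n}4.png",ctrl.snapshot(n)[:,:,::-1])
from fit import hw,sl
p=np.load("p.npy")
for y in(-.1,0,.1):
  for d in(-.005,.005):print(proj(W,hw(p,sl(p[3]+d,y,p[4]-.04))))
E
```

```text
5.2 [4.84064756e-01 4.56626289e-04 1.41618248e-01] [-0.32116557  0.60383817 -0.49666171] [ 0.70450532 -0.05648707  0.70531367  0.05490076]
[399.58059599 490.09738287]
[419.68633364 505.38207299]
[422.57399052 303.85654667]
[447.92882524 313.45718632]
[456.87723394  26.00871816]
[490.89472311  21.47781015]
```

View pics/wrist4.png

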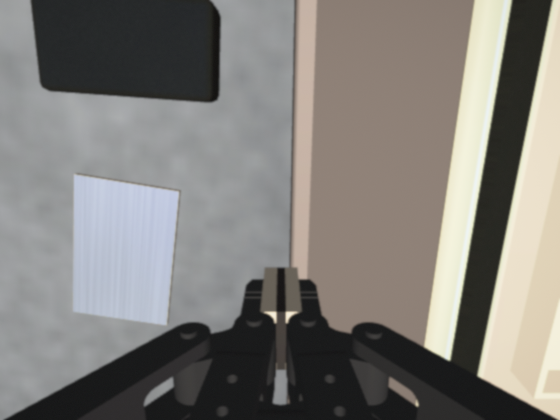

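View pics/side4.png

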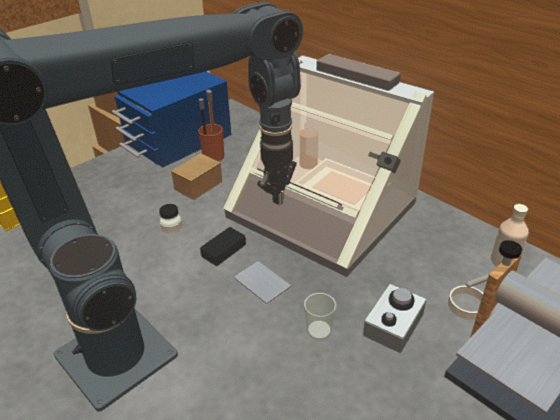

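```bash
python3 - <<'E'
import cv2
I=cv2.INTER_CUBIC
w=cv2.imread("pics/wrist4.png")
cv2.imwrite("pics/r1.png",cv2.resize(w[0:150,430:560],None,fx=4,fy=4,interpolation=I))
w3=cv2.imread("pics/wrist3.png")
cv2.imwrite("pics/r3.png",cv2.resize(w3[0:130,220:340],None,fx=4.5,fy=4.5,interpolation=I))
for im,rows,a,b in((w,(10,60,150,250,300),415,530),(w3,(10,60,120,200),235,330)):
    for v in rows:
        g=im[v-3:v+4,a:b].mean(0).astype(int)
        print(v,[(a+i,*g[i]) for i in range(0,b-a,3)] if 0 else "")
E
```

```text
10 
60 
150 
250 
300 
10 
60 
120 
200
```

View pics/r1.png

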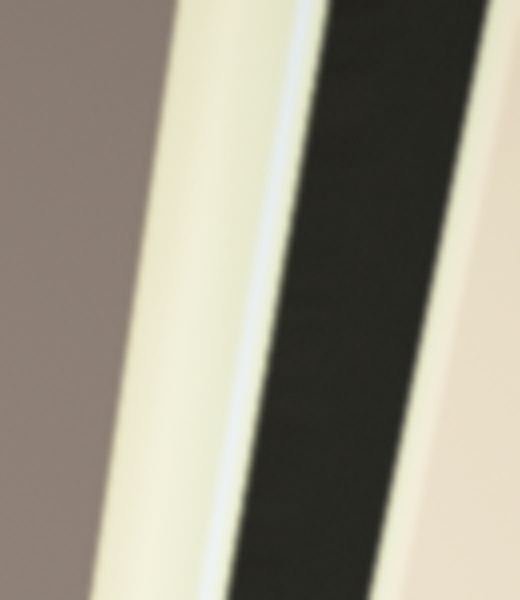

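View pics/r3.png

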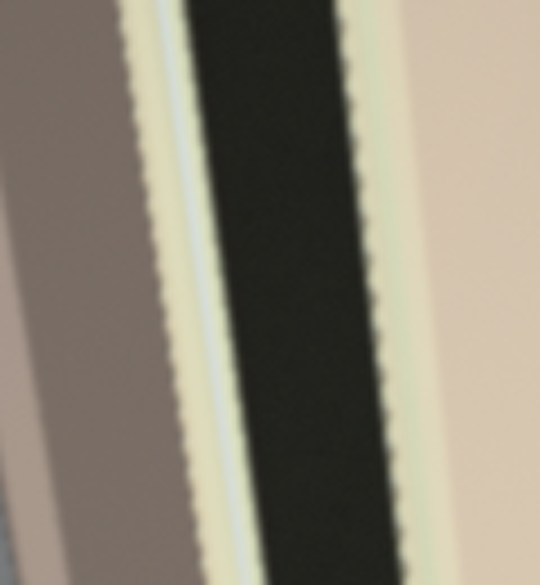

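```bash
cat > fit2.py <<'E'
from fit import *
import fit
W4=pickle.load(open("W4.pkl","rb"))
L=[]
def add(C,pts,ds,dn):
    for q in pts: L.append((C,np.array(q),ds,dn))
add(W4,[(474.2,0),(452.6,150),(432.5,304)],-.005,-.04)
add(W4,[(504.8,0),(481.5,150)],.005,-.04)
add(W,[(246.5,0),(265.4,124)],-.005,-.04)
add(W,[(256,0),(272.8,124)],.005,-.04)
def r2(p):
    o=[]
    for C,q,ds,dn in L:
        a=proj(C,hw(p,sl(p[3]+ds,-.1,p[4]+dn)));b=proj(C,hw(p,sl(p[3]+ds,.1,p[4]+dn)))
        d=b-a;o.append((d[0]*(q-a)[1]-d[1]*(q-a)[0])/np.linalg.norm(d))
    return np.array(o)
s=least_squares(lambda p:np.r_[r(p),r2(p)],np.load("p.npy"),loss="soft_l1")
p=s.x;print(p.round(4));print(r(p).reshape(-1,2).round(1));print(r2(p).round(1))
print("corner mid",hw(p,sl(p[3]-.005,0,p[4]-.04)),"end",hw(p,sl(p[3],-.13,p[4]-.02)),"tip",hw(p,sl(p[5],p[6],p[7])), "travel",p[5]-p[3])
np.save("p2.npy",p)
E
python3 fit2.py
```

```text
[ 4.916e-01  3.000e-04  1.467e-01  1.283e-01 -1.000e-02  2.749e-01
 -1.396e-01 -2.670e-02]
[[ 0.9  0.1]
 [-0.1 -0.2]
 [ 1.3 -0.3]
 [ 0.8  0.4]
 [-0.1 -0.8]
 [-0.2  0.1]
 [-0.2  0.2]
 [-0.   2.2]
 [-0.2  0.4]
 [ 0.2  1.5]]
[ 1.   1.1  3.2 -3.3 -1.3  0.4  0.7 -0.3 -1.2]
corner mid [0.54284811 0.00791066 0.15257826] end [ 0.57933739 -0.11810931  0.14197166] tip [ 0.68560176 -0.11206853  0.24328135] travel 0.1465943799134207
```

servo_tool(
  steps="0.02 0.003 -0.001 0 0; 0.035 0.005 -0.001 0 0; 0.041 0.006 -0.001 0 0; 0.045 0.007 -0.001 0 0; 0.048 0.007 -0.001 0 0; 0.05 0.007 -0.001 0 0; 0.05 0.007 -0.001 0 0",
)

```text
clock: 6.05
eef_pos: [0.5301, 0.0069, 0.1438]
ee_rot: [0.702, -0.057, 0.708, 0.054]
contact_force: [-13.6, -2.4, 11.2]
width: 0.002
```

```bash
python3 - <<'E'
from h import *
import cv2
o=ctrl.observe();print(o["clock"],o["eef_pos"],o["contact_force"])
a=ctrl.snapshot("wrist")[:,:,::-1];cv2.imwrite("pics/w5.png",a)
a=ctrl.snapshot("side")[:,:,::-1];cv2.imwrite("pics/d5.png",cv2.resize(a[130:240,210:410],None,fx=4,fy=4,interpolation=cv2.INTER_CUBIC))
E
```

```text
6.05 [0.53007896 0.00691323 0.14379009] [-13.59552263  -2.40361512  11.22575001]
```

View pics/w5.png

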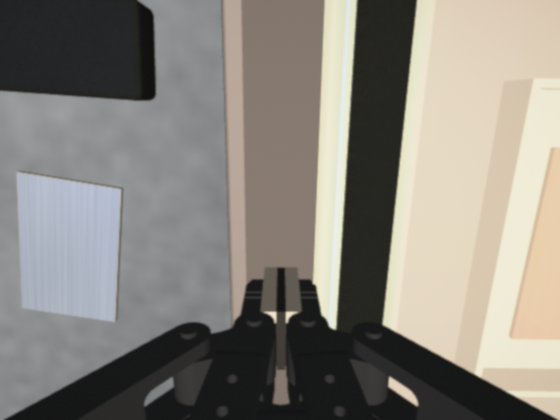

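View pics/d5.png

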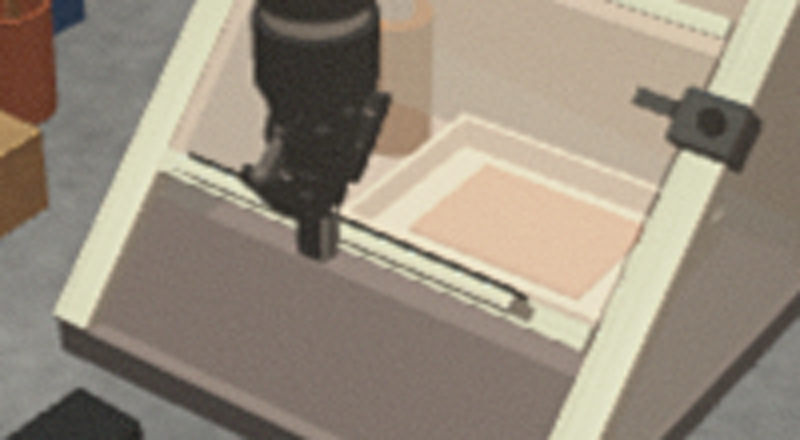

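servo_tool(
  steps="-0.01 -0.001 0 0 0; -0.02 -0.003 0 0 0; -0.025 -0.003 0 0 0; -0.025 -0.003 0 0 0",
)

```text
clock: 6.55
eef_pos: [0.5046, 0.004, 0.1439]
ee_rot: [0.702, -0.057, 0.707, 0.054]
contact_force: [0.3, 0.0, -0.5]
width: -0.0
```

```bash
python3 - <<'E'
from h import *
import cv2
from fit import hw,sl
W=cam("wrist");o=ctrl.observe();print(o["clock"],o["eef_pos"],o["contact_force"],o["qpos"][5],o["joint_vel"].round(3))
a=ctrl.snapshot("wrist")[:,:,::-1];cv2.imwrite("pics/w6.png",a)
import pickle;pickle.dump(W,open("W6.pkl","wb"))
cv2.imwrite("pics/w6z.png",cv2.resize(a[0:300,220:420],None,fx=3,fy=2,interpolation=cv2.INTER_CUBIC))
p=np.load("p2.npy")
for y in(-.0,.1):
  for d in(-.005,.005):print(proj(W,hw(p,sl(p[3]+d,y,p[4]-.04))))
E
```

```text
6.55 [0.50457914 0.00397358 0.14388656] [ 0.26291289  0.00538434 -0.50975735] 1.2914856614939674 [ 0.001  0.019  0.018 -0.01  -0.     0.003]
[375.09655825 302.12243107]
[397.94107802 311.88776585]
[401.92129519  25.9013937 ]
[432.31413911  21.76120012]
```

View pics/w6z.png

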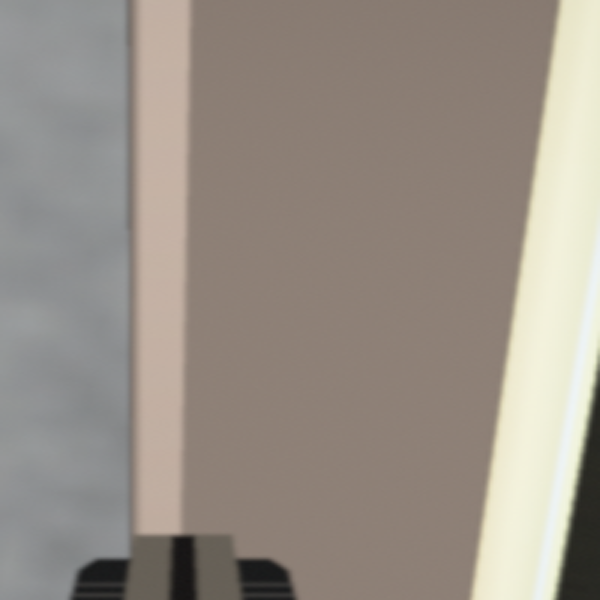

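servo_tool(
  steps="-0.005 0 0 8 0; -0.01 0 0 16 0; -0.01 0 0 24 0; -0.01 0 0 32 0; -0.01 0 0 40 0; -0.01 0 0 48 0; -0.01 0 0 56 0; -0.01 0 0 64 0; -0.01 0 0 72 0; -0.01 0 0 80 0",
)

```text
clock: 7.6
eef_pos: [0.4954, 0.004, 0.1436]
ee_rot: [0.502, -0.5, 0.503, 0.494]
contact_force: [-0.6, 0.0, -0.1]
width: -0.002
```

servo_tool(
  steps="0.004 0 -0.001 6 0; 0.008 0.0 -0.001 9 0; 0.01 0.0 -0.001 9 0; 0.01 0 -0.001 9 0",
)

```text
clock: 8.0
eef_pos: [0.5059, 0.0041, 0.1425]
ee_rot: [-0.462, 0.538, -0.463, -0.532]
contact_force: [-0.3, 0.0, 0.4]
width: 0.005
```

```bash
python3 - <<'E'
from h import *
import cv2
W=cam("wrist");o=ctrl.observe();print(o["clock"],o["eef_pos"],o["contact_force"],o["ee_rot"],o["qpos"])
a=ctrl.snapshot("wrist")[:,:,::-1];cv2.imwrite("pics/w7.png",a)
a=ctrl.snapshot("side")[:,:,::-1];cv2.imwrite("pics/d7.png",cv2.resize(a[130:240,210:410],None,fx=4,fy=4,interpolation=cv2.INTER_CUBIC))
E
```

```text
8.0 [0.50585821 0.004061   0.1425117 ] [-0.30683851  0.02711571  0.39026346] [-0.4619834   0.53788863 -0.46277917 -0.53205507] [-0.12112737 -0.00967829 -0.13563961  1.43861481 -0.00553509 -0.26645478]
```

View pics/w7.png

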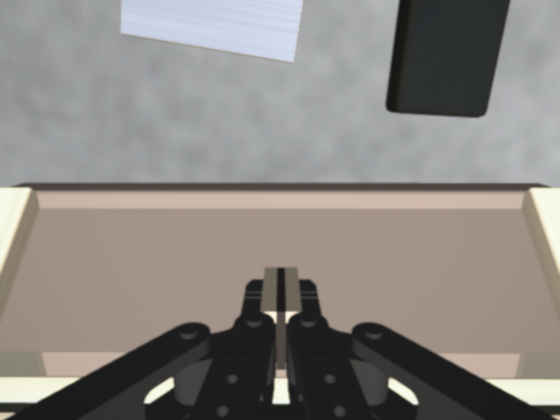

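View pics/d7.png

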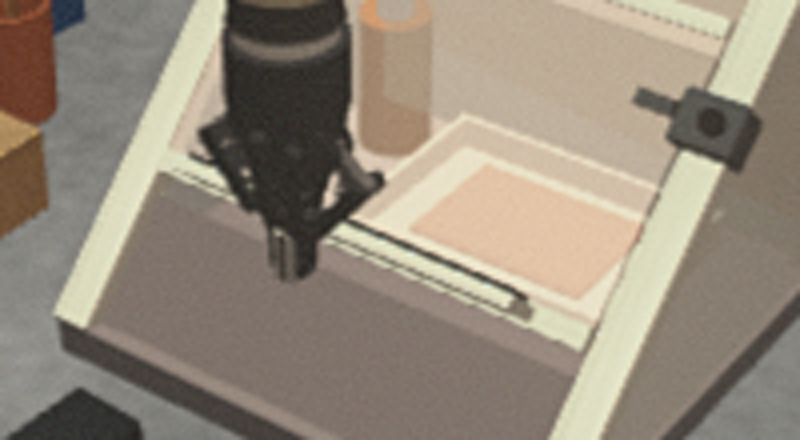

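servo_tool(
  steps="0.01 0.001 0 0 0; 0.017 0.002 0 0 0; 0.021 0.003 0 0 0; 0.024 0.003 0.001 0 0; 0.027 0.004 0.002 0 0; 0.03 0.004 0.003 0 0; 0.03 0.004 0.003 0 0",
)

```text
clock: 8.8
eef_pos: [0.5335, 0.0078, 0.1456]
ee_rot: [-0.461, 0.537, -0.464, -0.533]
contact_force: [-6.2, -0.8, 3.3]
width: 0.006
```

```bash
python3 - <<'E'
from h import *
import cv2
o=ctrl.observe();print(o["clock"],o["eef_pos"],o["contact_force"])
a=ctrl.snapshot("side")[:,:,::-1];cv2.imwrite("pics/d8.png",cv2.resize(a[130:240,210:410],None,fx=4,fy=4,interpolation=cv2.INTER_CUBIC))
E
```

```text
8.8 [0.53345842 0.00778064 0.14563645] [-6.16718794 -0.76906305  3.34344524]
```

View pics/d8.png

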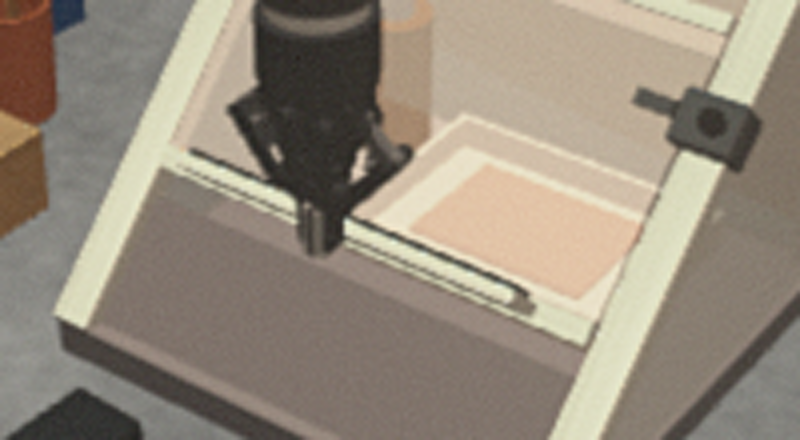

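servo_tool(
  steps="0.001 0 0.004 0 0; 0.006 0.001 0.009 0 0; 0.012 0.002 0.015 0 0; 0.018 0.003 0.021 0 0; 0.024 0.004 0.027 0 0; 0.024 0.004 0.027 0 0",
)

```text
clock: 9.45
eef_pos: [0.5585, 0.0117, 0.1744]
ee_rot: [-0.461, 0.537, -0.464, -0.533]
contact_force: [-4.0, -1.3, 3.5]
width: 0.0
```

```bash
python3 - <<'E'
from h import *
import cv2
o=ctrl.observe();print(o["clock"],o["eef_pos"],o["contact_force"])
a=ctrl.snapshot("side")[:,:,::-1];cv2.imwrite("pics/d9.png",cv2.resize(a[130:240,210:410],None,fx=4,fy=4,interpolation=cv2.INTER_CUBIC))
E
```

```text
9.45 [0.55848082 0.01166114 0.17435994] [-3.96543291 -1.27557092  3.52285884]
```

View pics/d9.png

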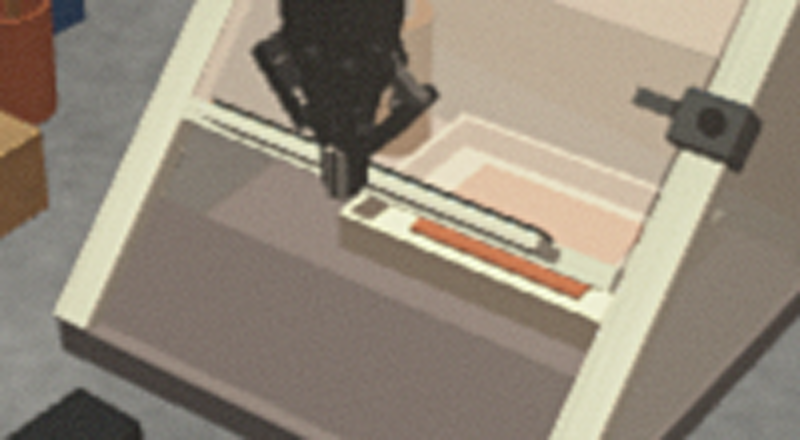

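servo_tool(
  steps="0.006 0.001 0.004 0 0; 0.012 0.002 0.01 0 0; 0.018 0.003 0.016 0 0; 0.024 0.004 0.022 0 0; 0.03 0.005 0.028 0 0; 0.036 0.006 0.034 0 0; 0.042 0.006 0.041 0 0; 0.042 0.006 0.041 0 0",
)

```text
clock: 10.3
eef_pos: [0.6009, 0.0179, 0.2162]
ee_rot: [-0.461, 0.538, -0.463, -0.532]
contact_force: [-3.6, -0.8, 4.1]
width: 0.001
```

```bash
python3 - <<'E'
from h import *
import cv2
o=ctrl.observe();print(o["clock"],o["eef_pos"],o["contact_force"])
a=ctrl.snapshot("side")[:,:,::-1];cv2.imwrite("pics/d10.png",cv2.resize(a[120:230,240:420],None,fx=4.4,fy=4.4,interpolation=cv2.INTER_CUBIC))
a=ctrl.snapshot("scene")[:,:,::-1];cv2.imwrite("pics/s10.png",cv2.resize(a[180:300,240:400],None,fx=5,fy=5,interpolation=cv2.INTER_CUBIC))
E
```

```text
10.3 [0.60085709 0.01786084 0.21615558] [-3.61864647 -0.75761636  4.0923009 ]
```

View pics/d10.png

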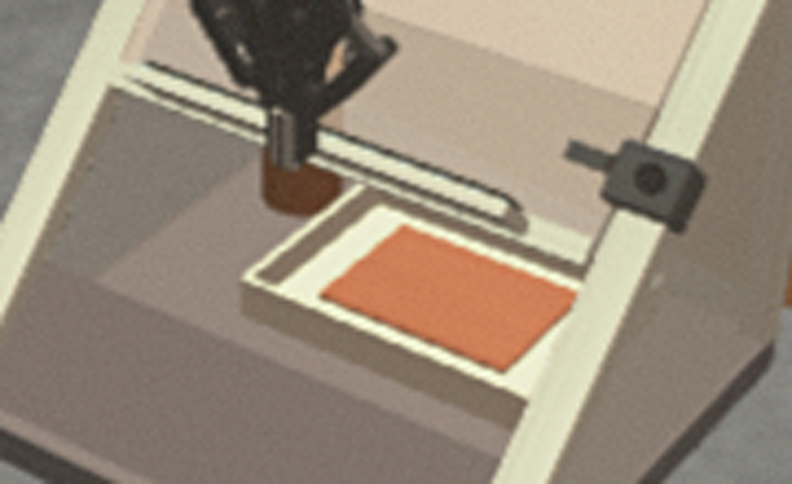

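View pics/s10.png

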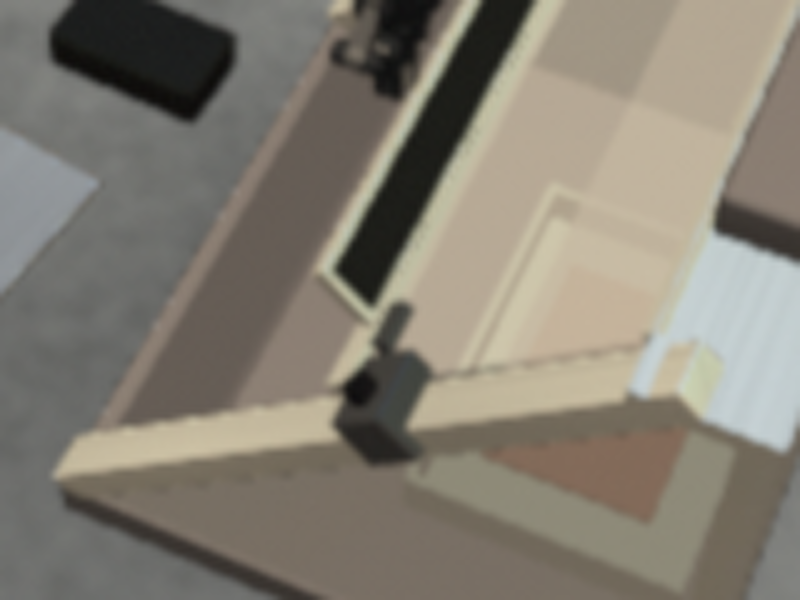

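```bash
cat > ests.py <<'E'
from h import *
from fit import hw,sl
p=np.load("p2.npy");S=cam("scene");D=cam("side")
def show(ds):
    print("tip S",proj(S,hw(p,sl(p[5],p[6],p[7]))).round(1),"D",proj(D,hw(p,sl(p[5],p[6],p[7]))).round(1))
    for d in ds:
        s=p[3]+d
        print(round(d,3),"S top",proj(S,hw(p,sl(s+.005,-.13,p[4]-.04))).round(1),"root",proj(S,hw(p,sl(s+.005,-.13,p[4]))).round(1),
        "D top",proj(D,hw(p,sl(s+.005,-.13,p[4]-.04))).round(1),"bot",proj(D,hw(p,sl(s-.005,-.13,p[4]-.04))).round(1),"cornermid",hw(p,sl(s-.005,0,p[4]-.04)).round(4))
if __name__=="__main__": show(np.arange(.085,.115,.005))
E
python3 ests.py; python3 -c "
print('S',318/5+240-.4,272/5+180-.4,370/5+239.6,322/5+179.6,'D',515/4.4+239.6,200/4.4+119.6)"
```

```text
tip S [320.7 240.8] D [368.7 152.8]
0.085 S top [301.1 234.9] root [311.2 245. ] D top [352.4 170.2] bot [350.7 174. ] cornermid [0.6023 0.0167 0.2127]
0.09 S top [302.4 234.6] root [312.5 244.8] D top [353.3 168.3] bot [351.6 172.1] cornermid [0.6058 0.0172 0.2162]
0.095 S top [303.7 234.3] root [313.8 244.5] D top [354.2 166.4] bot [352.4 170.2] cornermid [0.6093 0.0177 0.2198]
0.1 S top [305.  234.1] root [315.1 244.3] D top [355.  164.5] bot [353.3 168.3] cornermid [0.6128 0.0182 0.2233]
0.105 S top [306.4 233.8] root [316.5 244. ] D top [355.9 162.6] bot [354.2 166.4] cornermid [0.6163 0.0188 0.2268]
0.11 S top [307.7 233.5] root [317.8 243.8] D top [356.8 160.7] bot [355.  164.5] cornermid [0.6198 0.0193 0.2304]
S 303.20000000000005 234.0 313.6 244.0 D 356.6454545454545 165.05454545454546
```

servo_tool(
  steps="0.006 0.001 0.005 0 0; 0.012 0.002 0.011 0 0; 0.017 0.003 0.016 0 0; 0.021 0.003 0.02 0 0; 0.023 0.003 0.022 0 0; 0.023 0.003 0.022 0 0; 0.023 0.003 0.022 0 0",
)

```text
clock: 11.1
eef_pos: [0.6229, 0.021, 0.2376]
ee_rot: [-0.461, 0.537, -0.464, -0.533]
contact_force: [-5.7, -0.3, 4.3]
width: 0.002
```

```bash
python3 - <<'E'
from h import *
import cv2
o=ctrl.observe();print(o["clock"],o["eef_pos"],o["contact_force"],o["qpos"])
a=ctrl.snapshot("side")[:,:,::-1];cv2.imwrite("pics/d11.png",cv2.resize(a[125:195,320:420],None,fx=7,fy=7,interpolation=cv2.INTER_CUBIC))
a=ctrl.snapshot("scene")[:,:,::-1];cv2.imwrite("pics/s11.png",cv2.resize(a[200:280,270:370],None,fx=7,fy=7,interpolation=cv2.INTER_CUBIC))
import ests; ests.show(np.arange(.12,.15,.005))
E
```

```text
11.1 [0.62292515 0.02104926 0.23756167] [-5.70787644 -0.26613575  4.32865029] [-0.0703656   0.31285976  0.41327782  1.66819634 -0.00668095 -0.2160629 ]
tip S [320.7 240.8] D [368.7 152.8]
0.12 S top [310.4 232.9] root [320.5 243.3] D top [358.5 156.9] bot [356.8 160.7] cornermid [0.6268 0.0203 0.2374]
0.125 S top [311.7 232.6] root [321.9 243. ] D top [359.4 155. ] bot [357.6 158.8] cornermid [0.6303 0.0208 0.241 ]
0.13 S top [313.1 232.3] root [323.3 242.8] D top [360.2 153.1] bot [358.5 156.9] cornermid [0.6338 0.0213 0.2445]
0.135 S top [314.5 232. ] root [324.7 242.5] D top [361.1 151.2] bot [359.4 155. ] cornermid [0.6373 0.0219 0.248 ]
0.14 S top [315.9 231.7] root [326.1 242.3] D top [362.  149.3] bot [360.2 153.1] cornermid [0.6408 0.0224 0.2516]
0.145 S top [317.2 231.4] root [327.5 242. ] D top [362.8 147.4] bot [361.1 151.2] cornermid [0.6443 0.0229 0.2551]
```

View pics/d11.png

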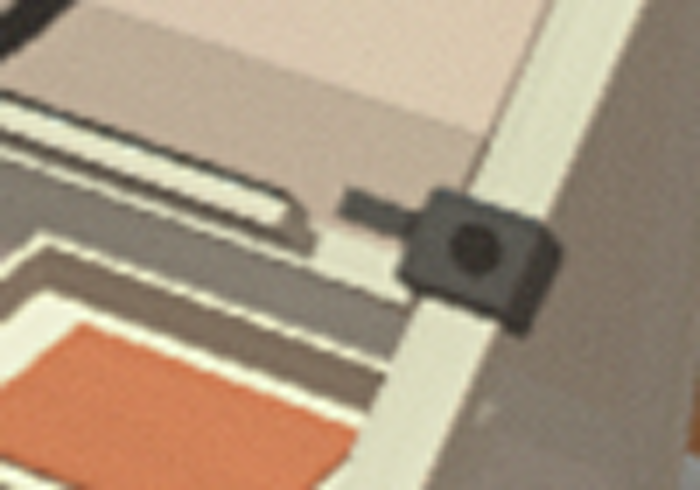

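View pics/s11.png

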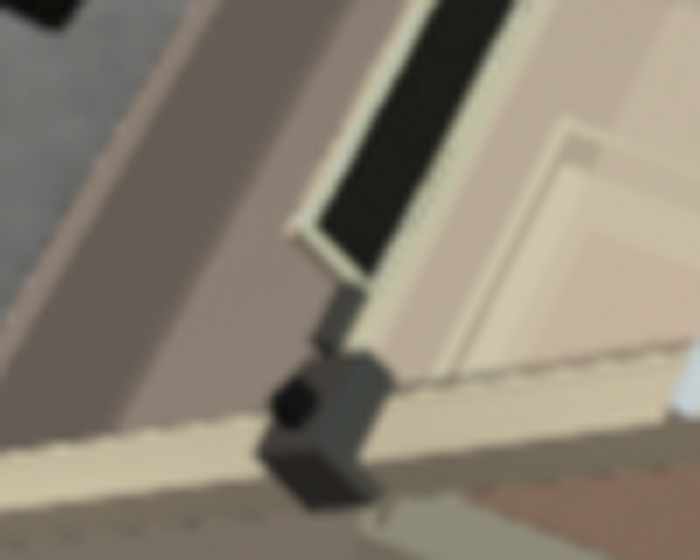

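```bash
python3 - <<'E'
from h import *
p=np.load("p2.npy");S=cam("scene");D=cam("side")
s=lambda u,v:(u/7+270-.43,v/7+200-.43)
d=lambda u,v:(u/7+320-.43,v/7+125-.43)
a=p[2];R=np.array([[np.cos(a),-np.sin(a),0],[np.sin(a),np.cos(a),0],[0,0,1]])
c=.7071
for n,x,y in[("outer top",s(293,226),d(290,190)),("root top",s(364,284),d(314,238)),("endcentre",s(318,255),d(297,222)),("tip",s(347,293),d(343,201))]:
    X,e=tri([(S,x),(D,y)]);h=R.T@(X-[p[0],p[1],0]);h[2]-=.03
    print(n,X.round(4),"s",round((h[0]+h[2])*c,4),"n",round((h[0]-h[2])*c,4),"y",h[1].round(4),e)
E
```

```text
outer top [ 0.6575 -0.1103  0.2578] s 0.2657 n -0.0564 y -0.1337 [array([ 0.1, -0.2]), array([0.1, 0.1])]
root top [ 0.6817 -0.1017  0.2256] s 0.2607 n -0.0159 y -0.1287 [array([-0.3,  0.9]), array([-0.7, -0.6])]
endcentre [ 0.6659 -0.107   0.2405] s 0.2597 n -0.038 y -0.1317 [array([-0.1,  0.2]), array([-0.2, -0.2])]
tip [ 0.683  -0.1147  0.2434] s 0.2729 n -0.0289 y -0.1417 [array([ 0.1, -0.4]), array([0.3, 0.3])]
```

servo_tool(
  steps="0.003 0 0.002 0 0; 0.006 0.001 0.005 0 0; 0.007 0.001 0.006 0 0; 0.007 0.001 0.006 0 0; 0.007 0.001 0.006 0 0",
)

```text
clock: 11.7
eef_pos: [0.6288, 0.022, 0.2436]
ee_rot: [-0.461, 0.537, -0.464, -0.533]
contact_force: [-6.2, -0.7, 2.9]
width: -0.0
```

servo_tool(
  steps="-0.01 -0.002 0 0 0; -0.025 -0.004 0 -4 0; -0.045 -0.007 0.02 -12 0; -0.05 -0.007 0.05 -20 0; -0.05 -0.01 0.09 -28 0; -0.05 -0.03 0.11 -36 0; -0.04 -0.05 0.11 -44 0; -0.02 -0.075 0.11 -52 0; 0 -0.1 0.11 -60 0; 0.02 -0.125 0.11 -68 0",
)

```text
clock: 12.7
eef_pos: [0.6508, -0.1038, 0.3534]
ee_rot: [0.682, -0.184, 0.684, 0.182]
contact_force: [0.3, -0.2, 0.1]
width: -0.001
```

```bash
python3 - <<'E'
from h import *
o=ctrl.observe();print(o["clock"],o["eef_pos"],o["contact_force"],o["qpos"])
E
```

```text
12.7 [ 0.65080078 -0.10376516  0.35344821] [ 0.25545069 -0.21214306  0.10369221] [-0.25795729  0.56445089  0.99372331  2.00183124 -0.00383359  0.78846486]
```

servo_tool(
  steps="0.01 -0.007 -0.003 -8 0; 0.02 -0.014 -0.006 -15 0; 0.028 -0.02 -0.008 -21.6 0; 0.028 -0.02 -0.008 -21.6 0; 0.028 -0.02 -0.008 -21.6 0",
)

```text
clock: 13.2
eef_pos: [0.6795, -0.1237, 0.3446]
ee_rot: [0.704, -0.053, 0.706, 0.052]
contact_force: [0.1, -0.1, 0.5]
width: -0.005
```

```bash
python3 - <<'E'
from h import *
import cv2,pickle
o=ctrl.observe();print(o["clock"],o["eef_pos"],o["contact_force"],o["joint_vel"].round(3))
W=cam("wrist");pickle.dump(W,open("W12.pkl","wb"));a=ctrl.snapshot("wrist")[:,:,::-1];cv2.imwrite("pics/w12.png",a)
b=ctrl.snapshot("side")[:,:,::-1];cv2.imwrite("pics/d12f.png",b);cv2.imwrite("pics/d12.png",cv2.resize(b[125:195,320:420],None,fx=7,fy=7,interpolation=cv2.INTER_CUBIC))
E
```

```text
13.2 [ 0.67953525 -0.12370974  0.34461283] [ 0.10162967 -0.06844759  0.46877032] [ 0.005 -0.032 -0.009  0.014 -0.001  0.004]
```

View pics/w12.png

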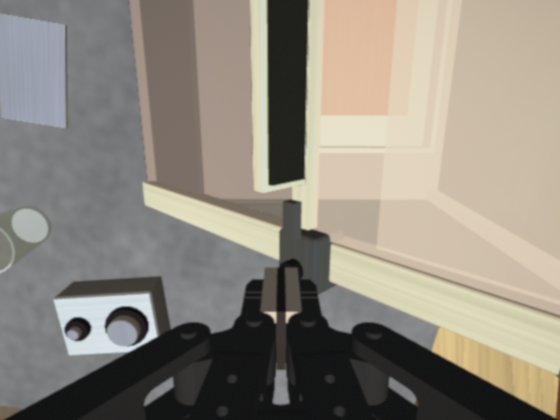

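View pics/d12.png

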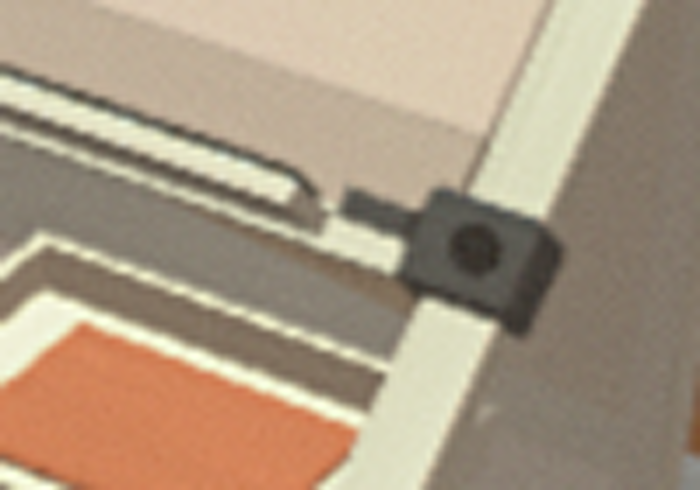

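Lip end spans u≈255–305 at v≈190 and the pointer finger u≈282–300 at v≈200 in the wrist view; I will zoom and compute.

```bash
python3 - <<'E'
import cv2
w=cv2.imread("pics/w12.png")
cv2.imwrite("pics/w12z.png",cv2.resize(w[150:250,230:350],None,fx=6,fy=6,interpolation=cv2.INTER_CUBIC))
E
```

```text
(no output)
```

View pics/w12z.png

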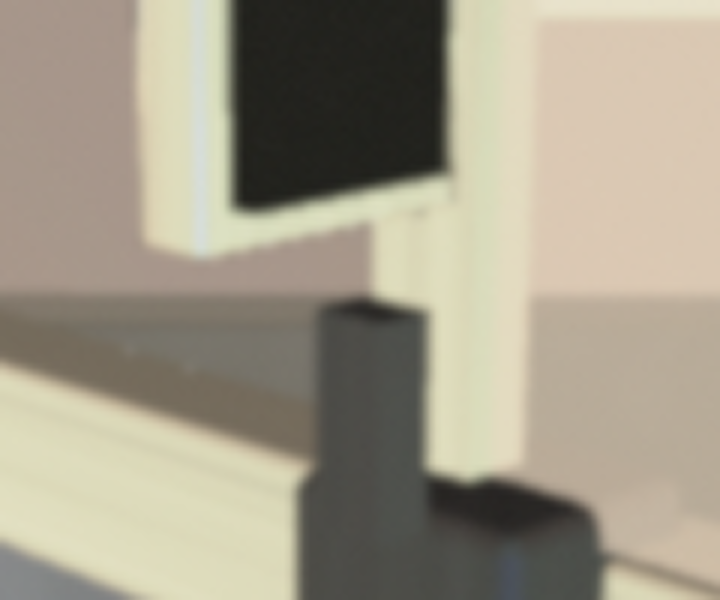

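```bash
cat > fit3.py <<'E'
from fit import *
W12=pickle.load(open("W12.pkl","rb"));P=np.load("p2.npy")
w=lambda u,v:(u/6+230-.42,v/6+150-.42)
d=lambda u,v:(u/7+320-.43,v/7+125-.43)
def run(ob,yaw=P[2],g=None):
    # q: lip s,n,y ; tip s,n,y ; side-cam pixel bias(2), wrist bias x
    def res(q):
        pp=[P[0],P[1],yaw]
        o=[]
        for C,uv,kind,ds,dn,wt in ob:
            b=q[0:3] if kind=='l' else q[3:6]
            o+=list(wt*(proj(C,hw(pp,sl(b[0]+ds,b[2],b[1]+dn)))-uv))
        if g is not None: o.append((q[1]-.02-q[4])*g)
        return np.array(o)
    s=least_squares(res,[.265,-.01,-.13,.275,-.027,-.14],loss="soft_l1")
    q=s.x;print(q.round(4),"remaining",round(q[3]-q[0],4),"n diff",round(q[1]-.02-q[4],4));print(res(q).round(1))
    return q
if __name__=="__main__":
    obW=[(W12,w(145,243),'l',-.005,-.04,1),(W12,w(200,257),'l',.005,-.04,1),
     (W12,w(320,307),'t',-.005,-.004,1),(W12,w(428,313),'t',.005,.004,1)]
    obD=[(D,d(299,176),'l',.005,-.04,1),(D,d(280,202),'l',-.005,-.04,1),(D,d(324,210),'l',.005,0,.5),
     (D,d(343,201),'t',0,0,1)]
    run(obW+obD); run(obW); run(obW+obD,g=2000)
E
python3 fit3.py
```

```text
[ 0.2673 -0.0099 -0.1302  0.2739 -0.0256 -0.14  ] remaining 0.0066 n diff -0.0043
[-0.7 -0.2  0.6  0.1 -0.5  0.2  0.4 -0.2 -0.4 -0.   0.6  0.1  0.6 -0.
  0.3  0. ]
[ 0.2431  0.0116 -0.1378  0.2657 -0.0168 -0.1432] remaining 0.0226 n diff 0.0084
[-0.   0.   0.  -0.  -0.   0.2  0.  -0.2]
[ 0.2666 -0.009  -0.1304  0.2769 -0.0289 -0.1389] remaining 0.0102 n diff -0.0001
[-0.4 -0.2  0.8  0.  -0.9  0.2  0.4 -0.1 -0.3  0.4  0.6  0.5  0.6  0.2
 -0.1 -1.6 -0.3]
```

servo_tool(
  steps="-0.04 0 0 0 0; -0.08 0 0 0 0; -0.12 0 0 0 0; -0.135 0 0 0 0; -0.135 0 0 0 0; -0.135 0 0 0 0",
)

```text
clock: 13.9
eef_pos: [0.5441, -0.123, 0.3474]
ee_rot: [0.705, -0.054, 0.705, 0.052]
contact_force: [0.5, -0.7, 0.4]
width: 0.0
```

```bash
python3 - <<'E'
from h import *
import cv2,pickle
o=ctrl.observe();print(o["clock"],o["eef_pos"],o["joint_vel"].round(3))
W=cam("wrist");pickle.dump(W,open("W13.pkl","wb"));a=ctrl.snapshot("wrist")[:,:,::-1];cv2.imwrite("pics/w13.png",a)
b=ctrl.snapshot("scene")[:,:,::-1];cv2.imwrite("pics/s13.png",cv2.resize(b[200:280,270:370],None,fx=7,fy=7,interpolation=cv2.INTER_CUBIC))
from fit import hw,sl
p=np.load("p2.npy");u,v=proj(W,hw(p,sl(.274,-.14,-.027))).astype(int);print(u,v)
u0=max(0,min(560-120,u-60));v0=max(0,v-60);print(u0,v0)
cv2.imwrite("pics/w13z.png",cv2.resize(a[v0:v0+100,u0:u0+120],None,fx=6,fy=6,interpolation=cv2.INTER_CUBIC))
E
```

```text
13.9 [ 0.54412606 -0.12296219  0.34735619] [ 0.005  0.052  0.047 -0.001  0.001  0.002]
481 229
421 169
```

View pics/w13z.png

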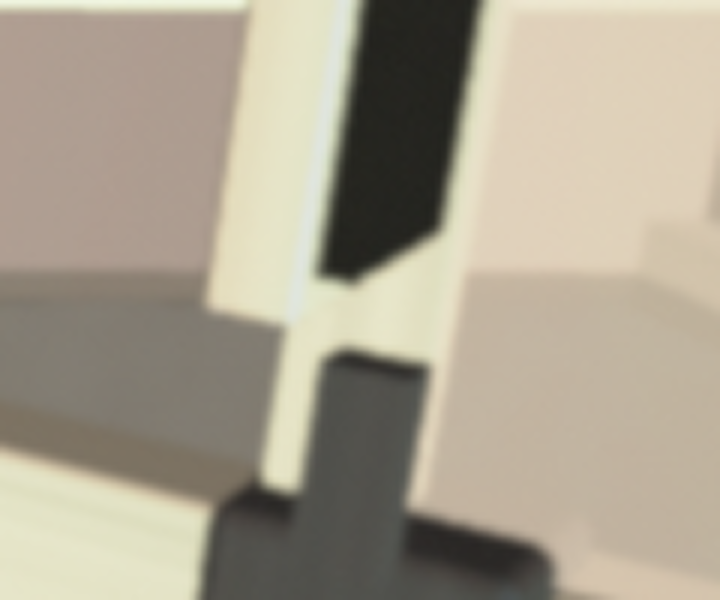

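View pics/s13.png

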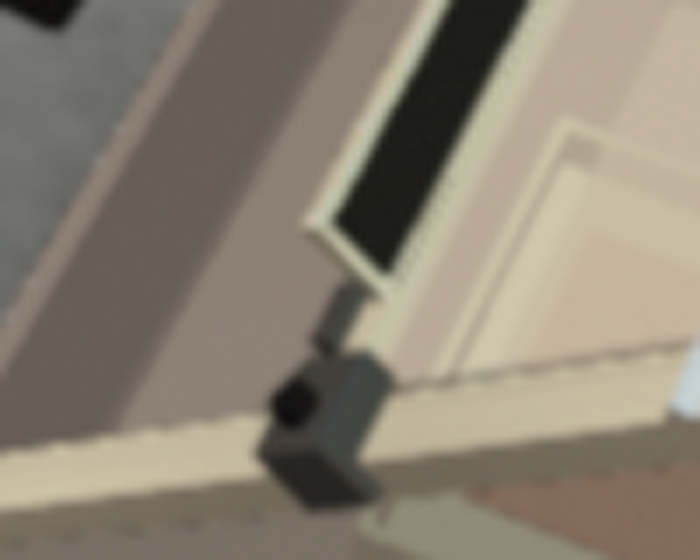

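```bash
cat > fit4.py <<'E'
from fit3 import *
W13=pickle.load(open("W13.pkl","rb"))
e=lambda u,v:(u/6+421-.42,v/6+169-.42)
s=lambda u,v:(u/7+270-.43,v/7+200-.43)
obW=[(W12,w(145,243),'l',-.005,-.04,1),(W12,w(200,257),'l',.005,-.04,1),
     (W12,w(320,307),'t',-.005,-.004,1),(W12,w(428,313),'t',.005,.004,1)]
obV=[(W13,e(207,308),'l',-.005,-.04,1),(W13,e(293,325),'l',.005,-.04,1),
     (W13,e(325,362),'t',-.005,-.004,1),(W13,e(430,370),'t',.005,.004,1)]
obD=[(D,d(299,176),'l',.005,-.04,1),(D,d(280,202),'l',-.005,-.04,1),(D,d(324,210),'l',.005,0,.5),
     (D,d(343,201),'t',0,0,1)]
obS=[(S,s(306,220),'l',.005,-.04,1),(S,s(385,297),'l',.005,0,.5),(S,s(350,290),'t',0,0,1)]
print("W12+13");run(obW+obV)
print("all");run(obW+obV+obD+obS)
print("13, n equal");run(obV,g=2000)
print("12,13, n equal");run(obW+obV,g=2000)
E
python3 fit4.py
```

```text
W12+13
[ 0.2681 -0.0104 -0.13    0.2751 -0.0267 -0.1397] remaining 0.007 n diff -0.0037
[-0.6 -0.1  0.7  0.2 -0.5  0.4  0.5  0.  -0.8 -0.3  0.6  0.2 -1.   0.1
  0.8 -0.5]
all
[ 0.268  -0.0105 -0.13    0.2749 -0.0265 -0.1398] remaining 0.0069 n diff -0.004
[-0.8 -0.1  0.5  0.2 -0.5  0.4  0.5  0.  -1.  -0.3  0.4  0.2 -1.3  0.1
  0.6 -0.5 -0.4 -0.4  0.5 -0.3  0.6 -0.2  0.2 -0.4  2.3  0.6  0.6  0.1
  1.2 -0. ]
13, n equal
[ 0.2587  0.0188 -0.1389  0.2683 -0.0012 -0.1478] remaining 0.0096 n diff -0.0
[ 0.1 -0.1 -0.1  0.1 -0.1  0.3  0.1 -0.3 -0. ]
12,13, n equal
[ 0.2673 -0.0091 -0.1304  0.2763 -0.0288 -0.139 ] remaining 0.009 n diff -0.0002
[ 0.2 -0.   1.5  0.2 -1.5  0.3 -0.3 -0.1 -1.2 -0.4  0.1  0.  -0.2  0.3
  1.9 -0.3 -0.5]
```

servo_tool(
  steps="0.01 0.02 0 8 0; 0.02 0.04 0 16 0; 0.03 0.06 0 24 0; 0.035 0.08 0 32 0; 0.04 0.1 0 40 0; 0.04 0.12 0 48 0; 0.045 0.135 0 56 0; 0.045 0.139 0 64 0; 0.045 0.139 0 72 0; 0.045 0.139 0 80 0",
)

```text
clock: 15.0
eef_pos: [0.5919, 0.0165, 0.346]
ee_rot: [0.505, -0.497, 0.504, 0.495]
contact_force: [-0.6, 0.2, 0.6]
width: 0.002
```

servo_tool(
  steps="0 0 -0.03 6 0; 0 0 -0.07 9.5 0; 0 0 -0.095 9.5 0; 0 0 -0.102 9.5 0; 0 0 -0.102 9.5 0; 0 0 -0.102 9.5 0",
)

```text
clock: 15.6
eef_pos: [0.5933, 0.0165, 0.2457]
ee_rot: [-0.463, 0.537, -0.46, -0.534]
contact_force: [0.5, -0.2, 0.9]
width: 0.002
```

servo_tool(
  steps="0.015 0.002 -0.004 0 0; 0.028 0.004 -0.004 0 0; 0.033 0.005 -0.003 0 0; 0.036 0.0055 -0.001 0 0; 0.038 0.006 0.001 0 0; 0.039 0.006 0.0015 0 0; 0.039 0.006 0.0015 0 0; 0.039 0.006 0.0015 0 0",
)

```text
clock: 16.4
eef_pos: [0.6317, 0.0221, 0.2478]
ee_rot: [-0.462, 0.537, -0.46, -0.534]
contact_force: [-4.3, -2.3, 2.2]
width: 0.002
```

```bash
python3 - <<'E'
from h import *
import cv2
o=ctrl.observe();print(o["clock"],o["eef_pos"],o["contact_force"])
b=ctrl.snapshot("side")[:,:,::-1];cv2.imwrite("pics/d14.png",cv2.resize(b[125:195,320:420],None,fx=7,fy=7,interpolation=cv2.INTER_CUBIC))
E
```

```text
16.4 [0.63171358 0.02214565 0.24780469] [-4.31216705 -2.32649311  2.17473926]
```

View pics/d14.png

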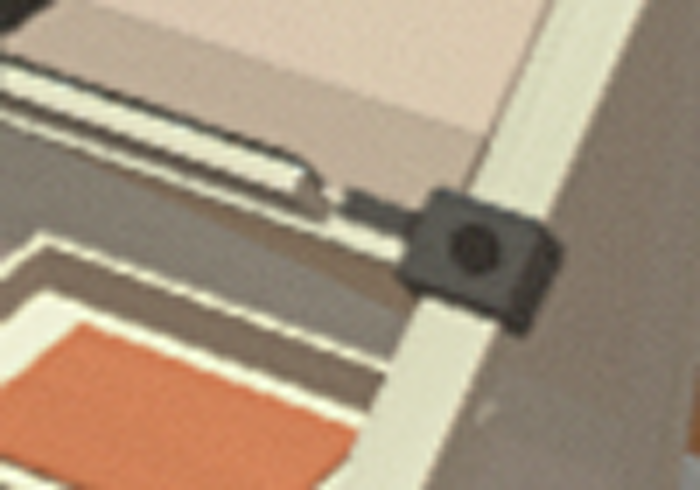

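servo_tool(
  steps="0.001 0 0.0005 0 0; 0.002 0.0003 0.001 0 0; 0.002 0.0003 0.001 0 0; 0.002 0.0003 0.001 0 0",
)

```text
clock: 16.85
eef_pos: [0.6331, 0.0224, 0.2492]
ee_rot: [-0.462, 0.537, -0.461, -0.534]
contact_force: [-5.7, -2.5, 1.6]
width: -0.003
```

servo_tool(
  steps="-0.01 -0.002 0 0 0; -0.025 -0.004 0 -4 0; -0.045 -0.007 0.02 -12 0; -0.05 -0.007 0.05 -20 0; -0.05 -0.01 0.09 -28 0; -0.05 -0.03 0.11 -36 0; -0.04 -0.05 0.11 -44 0; -0.02 -0.075 0.11 -52 0; 0 -0.1 0.11 -60 0; 0.02 -0.125 0.11 -68 0",
)

```text
clock: 17.85
eef_pos: [0.6553, -0.103, 0.3599]
ee_rot: [0.684, -0.186, 0.681, 0.182]
contact_force: [0.3, -0.4, 0.8]
width: 0.002
```

servo_tool(
  steps="0.01 -0.007 -0.003 -8 0; 0.02 -0.014 -0.006 -15 0; 0.022 -0.02 -0.008 -21.6 0; 0.022 -0.02 -0.008 -21.6 0; 0.022 -0.02 -0.008 -21.6 0; 0.022 -0.02 -0.008 -21.6 0",
)

```text
clock: 18.45
eef_pos: [0.6776, -0.1224, 0.3528]
ee_rot: [0.707, -0.056, 0.703, 0.052]
contact_force: [-0.3, -0.0, -0.6]
width: 0.0
```

```bash
python3 - <<'E'
from h import *
import cv2,pickle
o=ctrl.observe();print(o["clock"],o["eef_pos"],o["contact_force"],o["joint_vel"].round(3))
W=cam("wrist");pickle.dump(W,open("W15.pkl","wb"));a=ctrl.snapshot("wrist")[:,:,::-1];cv2.imwrite("pics/w15.png",a)
cv2.imwrite("pics/w15z.png",cv2.resize(a[150:250,230:350],None,fx=6,fy=6,interpolation=cv2.INTER_CUBIC))
b=ctrl.snapshot("side")[:,:,::-1];cv2.imwrite("pics/d15.png",cv2.resize(b[125:195,320:420],None,fx=7,fy=7,interpolation=cv2.INTER_CUBIC))
E
```

```text
18.45 [ 0.6776154  -0.12243239  0.35275464] [-0.3041148  -0.04451116 -0.57590742] [ 0.002 -0.008 -0.004  0.005 -0.003  0.007]
```

View pics/w15z.png

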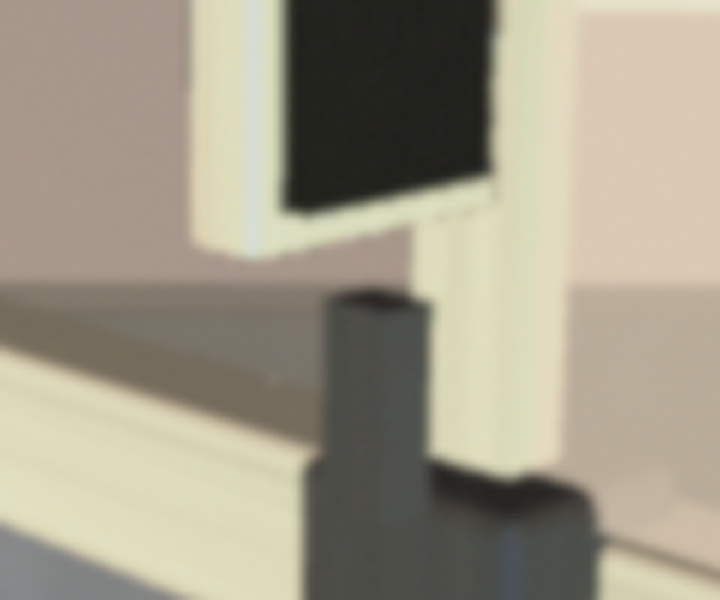

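View pics/d15.png

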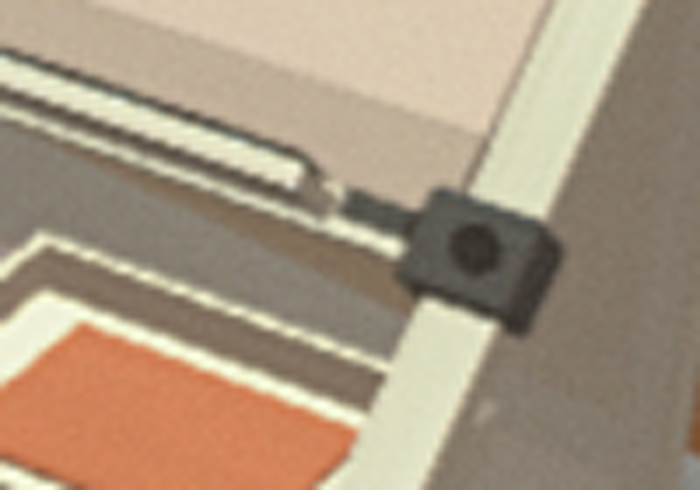

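Now the oblique view again.

servo_tool(
  steps="-0.04 0 0 0 0; -0.08 0 0 0 0; -0.12 0 0 0 0; -0.135 0 0 0 0; -0.135 0 0 0 0; -0.135 0 0 0 0; -0.135 0 0 0 0",
)

```text
clock: 19.25
eef_pos: [0.5437, -0.1225, 0.3533]
ee_rot: [0.707, -0.057, 0.703, 0.052]
contact_force: [-0.3, -1.1, -0.3]
width: -0.001
```

```bash
python3 - <<'E'
from h import *
import cv2,pickle
o=ctrl.observe();print(o["clock"],o["eef_pos"],o["joint_vel"].round(3))
W=cam("wrist");pickle.dump(W,open("W16.pkl","wb"));a=ctrl.snapshot("wrist")[:,:,::-1];cv2.imwrite("pics/w16.png",a)
cv2.imwrite("pics/w16z.png",cv2.resize(a[169:269,421:541],None,fx=6,fy=6,interpolation=cv2.INTER_CUBIC))
b=ctrl.snapshot("scene")[:,:,::-1];cv2.imwrite("pics/s16f.png",b);cv2.imwrite("pics/s16.png",cv2.resize(b[200:280,270:370],None,fx=7,fy=7,interpolation=cv2.INTER_CUBIC))
E
```

```text
19.25 [ 0.54370533 -0.12251508  0.35325677] [ 0.003  0.024  0.012  0.004 -0.002 -0.001]
```

View pics/w16z.png

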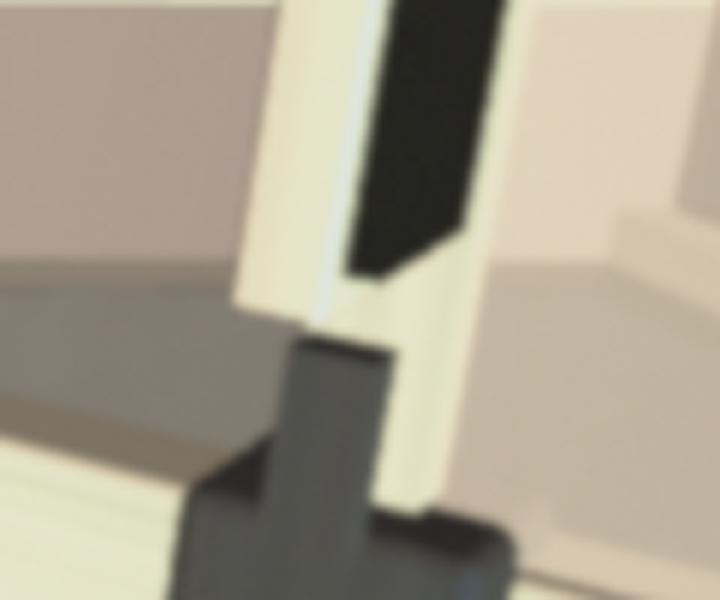

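View pics/s16.png

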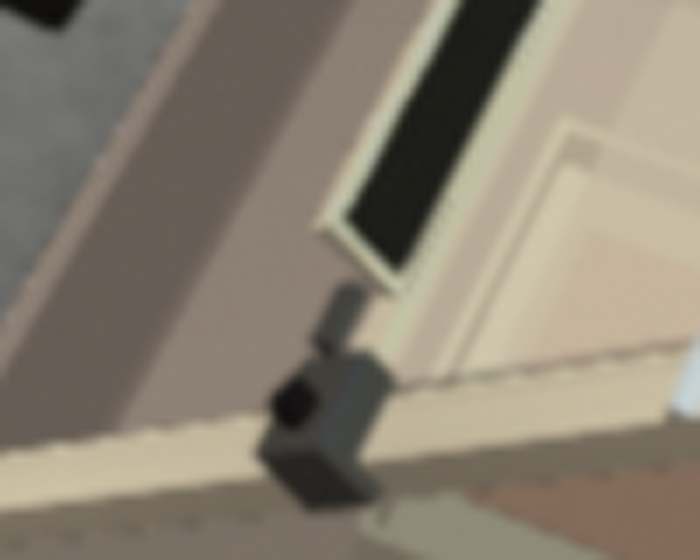

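```bash
cat > fit5.py <<'E'
from fit3 import *
W15=pickle.load(open("W15.pkl","rb"));W16=pickle.load(open("W16.pkl","rb"))
e=lambda u,v:(u/6+421-.42,v/6+169-.42)
s=lambda u,v:(u/7+270-.43,v/7+200-.43)
obW=[(W15,w(194,242),'l',-.005,-.04,1),(W15,w(250,257),'l',.005,-.04,1),
     (W15,w(328,298),'t',-.005,-.004,1),(W15,w(430,304),'t',.005,.004,1)]
obV=[(W16,e(233,302),'l',-.005,-.04,1),(W16,e(316,320),'l',.005,-.04,1),
     (W16,e(291,345),'t',-.005,-.004,1),(W16,e(396,354),'t',.005,.004,1)]
obD=[(D,d(305,158),'l',.005,-.04,1),(D,d(288,186),'l',-.005,-.04,1),
     (D,d(343,201),'t',0,0,1)]
obS=[(S,s(318,220),'l',.005,-.04,1),(S,s(399,296),'l',.005,0,.5),(S,s(350,290),'t',0,0,1)]
run(obW+obV);run(obW+obV+obD);run(obW+obV+obD+obS);run(obV+obD);run(obW+obV,yaw=P[2]-.01)
E
python3 fit5.py
```

```text
[ 0.2738 -0.0104 -0.1298  0.2749 -0.0265 -0.1398] remaining 0.0011 n diff -0.0039
[-0.6 -0.1  0.7  0.1 -0.6  0.3  0.8 -0.1 -1.1 -0.2  0.8  0.2 -0.7  0.3
  0.6 -0.5]
[ 0.2737 -0.0103 -0.1299  0.2748 -0.0263 -0.1399] remaining 0.001 n diff -0.004
[-0.6 -0.1  0.8  0.1 -0.6  0.2  0.8 -0.1 -1.2 -0.2  0.7  0.2 -0.8  0.3
  0.4 -0.5 -0.3  0.   0.4 -0.2  0.3 -0.4]
[ 0.2738 -0.0105 -0.1298  0.2748 -0.0264 -0.1398] remaining 0.001 n diff -0.0041
[-0.8 -0.   0.5  0.1 -0.7  0.3  0.7 -0.1 -1.2 -0.2  0.6  0.2 -0.9  0.3
  0.4 -0.5 -0.4 -0.   0.3 -0.2  0.2 -0.4  2.3  0.3  0.5 -0.   1.2  0. ]
[ 0.2737 -0.0098 -0.13    0.2746 -0.0254 -0.1401] remaining 0.0009 n diff -0.0044
[-1.  -0.2  0.9  0.1 -0.7  0.3  0.5 -0.5 -0.2  0.1  0.5 -0.1  0.4 -0.2]
[ 0.2747 -0.0095 -0.1283  0.2759 -0.0255 -0.138 ] remaining 0.0011 n diff -0.004
[-0.6 -0.1  0.7  0.1 -0.6  0.2  0.8 -0.  -1.1 -0.2  0.8  0.2 -0.7  0.2
  0.5 -0.4]
```

servo_tool(
  steps="-0.015 0 0 0 0; -0.028 0 0 0 0; -0.028 0 0 0 0; -0.028 0 0 0 0; -0.028 0 0 0 0",
)

```text
clock: 19.85
eef_pos: [0.5167, -0.1227, 0.3524]
ee_rot: [0.707, -0.056, 0.703, 0.052]
contact_force: [0.3, -0.1, 0.0]
width: -0.005
```

```bash
python3 - <<'E'
from h import *
import cv2,pickle
o=ctrl.observe();print(o["clock"],o["eef_pos"],o["joint_vel"].round(3))
W=cam("wrist");pickle.dump(W,open("W17.pkl","wb"));a=ctrl.snapshot("wrist")[:,:,::-1];cv2.imwrite("pics/w17.png",a)
cv2.imwrite("pics/w17z.png",cv2.resize(a[180:260,460:560],None,fx=7,fy=7,interpolation=cv2.INTER_CUBIC))
E
```

```text
19.85 [ 0.51668555 -0.12270035  0.35239225] [ 0.001 -0.001 -0.006  0.002 -0.     0.001]
```

View pics/w17z.png

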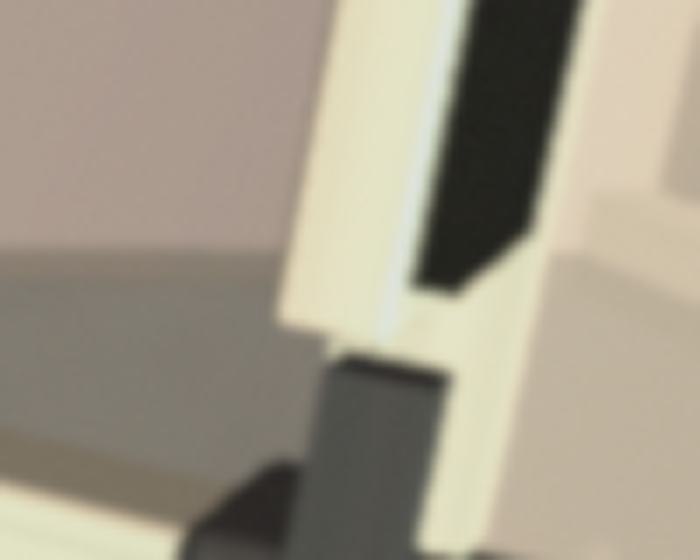

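```bash
cat >> fit5.py <<'E'
print("---")
W17=pickle.load(open("W17.pkl","rb"))
f7=lambda u,v:(u/7+460-.43,v/7+180-.43)
ob7=[(W17,f7(278,322),'l',-.005,-.04,1),(W17,f7(380,341),'l',.005,-.04,1),
     (W17,f7(327,367),'t',-.005,-.004,1),(W17,f7(450,376),'t',.005,.004,1)]
run(obW+obV+ob7);run(obW+obV+ob7+obD+obS);run(ob7,g=2000);run(ob7+obD,g=2000);run(obW+ob7,g=2000)
E
python3 fit5.py | sed -n '/---/,$p'
```

```text
---
[ 0.2739 -0.0105 -0.1299  0.2749 -0.0265 -0.1398] remaining 0.001 n diff -0.004
[-0.6  0.   0.7  0.1 -0.6  0.3  0.8 -0.1 -1.  -0.1  0.9  0.3 -0.7  0.4
  0.6 -0.4 -1.3 -0.6  0.9  0.2 -0.7  0.2  0.6 -0.3]
[ 0.2739 -0.0106 -0.1299  0.2749 -0.0265 -0.1398] remaining 0.001 n diff -0.0041
[-0.7  0.   0.6  0.2 -0.7  0.3  0.8 -0.1 -1.1 -0.1  0.8  0.3 -0.8  0.4
  0.5 -0.4 -1.4 -0.6  0.8  0.2 -0.8  0.2  0.5 -0.3 -0.3 -0.1  0.4 -0.3
  0.2 -0.4  2.3  0.2  0.5 -0.   1.2 -0. ]
[ 0.2669  0.0234 -0.1399  0.2692  0.0034 -0.1489] remaining 0.0023 n diff 0.0
[-0.2 -0.2  0.2  0.2  0.2  0.3 -0.2 -0.3  0. ]
[ 0.2737 -0.0085 -0.1305  0.2752 -0.0284 -0.1393] remaining 0.0016 n diff -0.0001
[-1.  -0.5  1.1  0.2 -0.9  0.3  0.6 -0.2  0.1  0.3  0.8  0.1 -0.1 -0.9
 -0.1]
[ 0.2733 -0.0091 -0.1303  0.2758 -0.0288 -0.1391] remaining 0.0026 n diff -0.0003
[ 0.3  0.1  1.6  0.3 -2.   0.2 -0.4 -0.2 -1.9 -0.7  0.2  0.  -0.1  0.4
  1.5 -0.2 -0.6]
```

servo_tool(
  steps="0.015 0.02 0 8 0; 0.03 0.04 0 16 0; 0.04 0.06 0 24 0; 0.05 0.08 0 32 0; 0.06 0.1 0 40 0; 0.065 0.12 0 48 0; 0.07 0.135 0 56 0; 0.07 0.139 0 64 0; 0.07 0.139 0 72 0; 0.07 0.139 0 80 0",
)

```text
clock: 20.9
eef_pos: [0.5871, 0.0169, 0.3518]
ee_rot: [0.507, -0.497, 0.501, 0.496]
contact_force: [0.3, 0.3, -0.9]
width: -0.0
```

servo_tool(
  steps="0 0 -0.03 6 0; 0 0 -0.07 9.5 0; 0 0 -0.1 9.5 0; 0 0 -0.106 9.5 0; 0 0 -0.108 9.5 0; 0 0 -0.108 9.5 0; 0 0 -0.108 9.5 0",
)

```text
clock: 21.6
eef_pos: [0.5885, 0.0168, 0.2465]
ee_rot: [-0.465, 0.538, -0.457, -0.535]
contact_force: [0.3, -0.2, 0.0]
width: -0.003
```

servo_tool(
  steps="0.015 0.002 0 0 0; 0.03 0.004 0 0 0; 0.038 0.005 0 0 0; 0.042 0.0055 0.001 0 0; 0.0435 0.006 0.002 0 0; 0.0435 0.006 0.002 0 0; 0.0435 0.006 0.002 0 0",
)

```text
clock: 22.3
eef_pos: [0.6317, 0.0228, 0.2488]
ee_rot: [-0.465, 0.538, -0.457, -0.535]
contact_force: [-1.1, -0.7, -0.7]
width: -0.001
```

servo_tool(
  steps="0.001 0 0.0005 0 0; 0.002 0.0002 0.001 0 0; 0.0025 0.0003 0.0015 0 0; 0.0025 0.0003 0.0015 0 0; 0.0025 0.0003 0.0015 0 0",
)

```text
clock: 22.8
eef_pos: [0.6334, 0.0229, 0.2501]
ee_rot: [-0.464, 0.537, -0.457, -0.535]
contact_force: [-4.2, -0.2, -0.0]
width: 0.003
```

```bash
python3 - <<'E'
from h import *
import cv2
b=ctrl.snapshot("side")[:,:,::-1];cv2.imwrite("pics/d18.png",cv2.resize(b[125:195,320:420],None,fx=7,fy=7,interpolation=cv2.INTER_CUBIC))
a=cv2.imread("pics/d15.png").astype(float);c=cv2.imread("pics/d18.png").astype(float)
# band vertical shift
A=a[20:230,60:290].mean(2);B=c[20:230,60:290].mean(2)
print(cv2.phaseCorrelate(A,B,cv2.createHanningWindow(A.shape[::-1],cv2.CV_64F)))
E
```

```text
((0.10340534050959604, 0.04890771321241516), 0.17817738575506847)
```

View pics/d18.png

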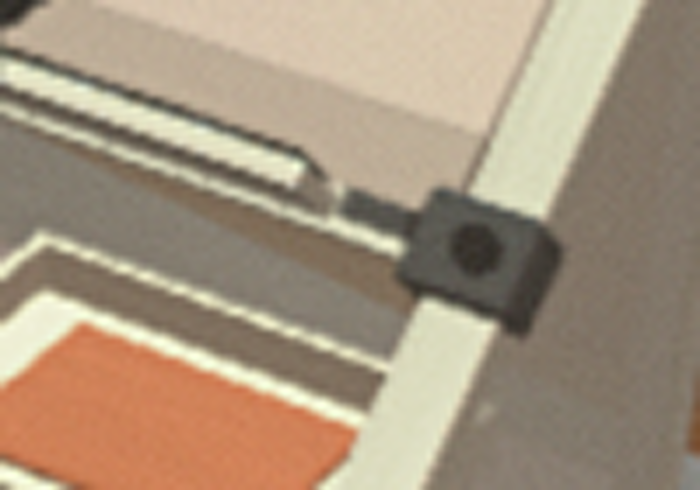

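servo_tool(
  steps="0.0007 0 0.0004 0 0; 0.0014 0.0002 0.0008 0 0; 0.0014 0.0002 0.0008 0 0; 0.0014 0.0002 0.0008 0 0",
)

```text
clock: 23.25
eef_pos: [0.6347, 0.0231, 0.2513]
ee_rot: [-0.464, 0.537, -0.457, -0.535]
contact_force: [-6.3, -1.3, 1.5]
width: 0.002
```

servo_tool(
  steps="-0.01 -0.002 0 0 0; -0.025 -0.004 0 -4 0; -0.045 -0.007 0.02 -12 0; -0.05 -0.007 0.05 -20 0; -0.06 -0.01 0.09 -28 0; -0.07 -0.03 0.11 -36 0; -0.08 -0.05 0.11 -44 0; -0.09 -0.075 0.11 -52 0; -0.1 -0.1 0.11 -60 0; -0.1 -0.125 0.11 -68 0",
)

```text
clock: 24.25
eef_pos: [0.5357, -0.1028, 0.3629]
ee_rot: [0.687, -0.189, 0.678, 0.181]
contact_force: [-0.6, 0.3, 0.6]
width: 0.001
```

servo_tool(
  steps="0.002 -0.01 -0.006 -8 0; 0.004 -0.02 -0.006 -15 0; 0.006 -0.022 -0.008 -21.6 0; 0.006 -0.022 -0.008 -21.6 0; 0.006 -0.022 -0.008 -21.6 0; 0.006 -0.022 -0.008 -21.6 0",
)

```text
clock: 24.85
eef_pos: [0.5423, -0.1245, 0.3553]
ee_rot: [0.709, -0.059, 0.701, 0.05]
contact_force: [-0.3, 0.5, -0.2]
width: 0.001
```

```bash
python3 - <<'E'
from h import *
import cv2,pickle
from fit import hw,sl
o=ctrl.observe();print(o["clock"],o["eef_pos"],o["contact_force"],o["joint_vel"].round(3))
W=cam("wrist");pickle.dump(W,open("W19.pkl","wb"));a=ctrl.snapshot("wrist")[:,:,::-1];cv2.imwrite("pics/w19.png",a)
p=np.load("p2.npy");print(proj(W,hw(p,sl(.274,-.14,-.027))))
u,v=proj(W,hw(p,sl(.274,-.14,-.027))).astype(int)
u0=max(0,min(460,u-50));v0=max(0,min(340,v-45));print(u0,v0)
cv2.imwrite("pics/w19z.png",cv2.resize(a[v0:v0+80,u0:u0+100],None,fx=7,fy=7,interpolation=cv2.INTER_CUBIC))
for n in("side","scene"):cv2.imwrite(f"pics/{n}19.png",ctrl.snapshot(n)[:,:,::-1])
E
```

```text
24.85 [ 0.54225265 -0.12451194  0.35528062] [-0.28879584  0.52055047 -0.23803427] [ 0.    -0.002 -0.001  0.006 -0.004  0.007]
[476.53255778 222.86946194]
426 177
```

View pics/w19z.png

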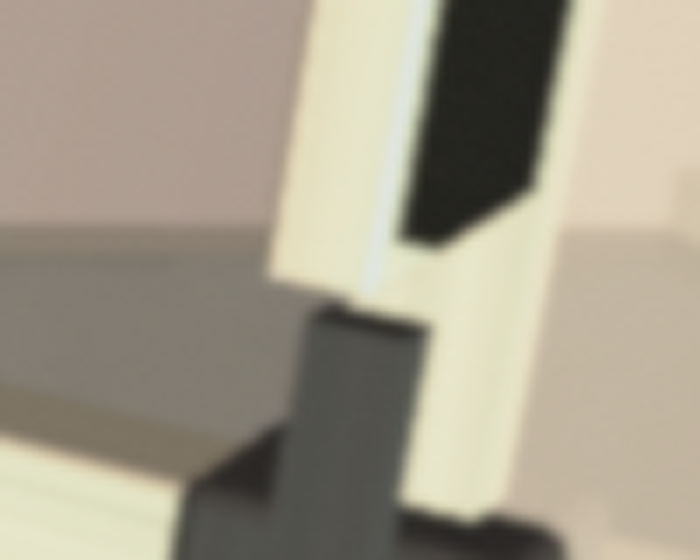

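View pics/side19.png

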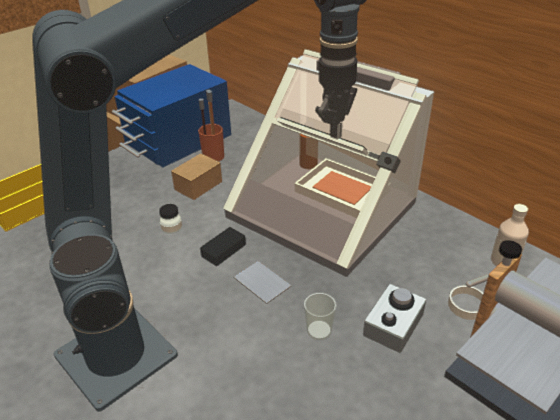

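View pics/scene19.png

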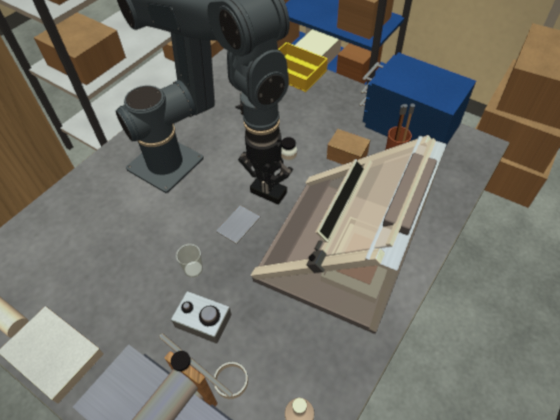

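```bash
cat >> fit5.py <<'E'
print("+++")
W19=pickle.load(open("W19.pkl","rb"))
f9=lambda u,v:(u/7+426-.43,v/7+177-.43)
ob9=[(W19,f9(268,277),'l',-.005,-.04,1),(W19,f9(364,297),'l',.005,-.04,1),
     (W19,f9(308,318),'t',-.005,-.004,1),(W19,f9(431,327),'t',.005,.004,1)]
obD=[(D,d(307,154),'l',.005,-.04,1),(D,d(291,182),'l',-.005,-.04,1),(D,d(343,201),'t',0,0,1)]
run(ob9+obD);run(ob9+obD,g=2000)
q=[.2749-.001,-.0105,-.1299]
# lip s from wrist view with tip & n fixed from previous fit
def f(z):
    return np.concatenate([proj(C,hw(P[:3],sl((z[0] if k=='l' else .2749)+ds,(-.1299 if k=='l' else -.1398),(-.0105 if k=='l' else -.0265)+dn))+z[1:]-uv for C,uv,k,ds,dn,_ in ob9])
print(least_squares(f,[.27,0,0]).x)
E
python3 fit5.py | sed -n '/+++/,$p'
python3 -c "
import cv2
b=cv2.imread('pics/side19.png');cv2.imwrite('pics/d19.png',cv2.resize(b[125:195,320:420],None,fx=7,fy=7,interpolation=cv2.INTER_CUBIC))"
```

```text
File "fit5.py", line 29
    return np.concatenate([proj(C,hw(P[:3],sl((z[0] if k=='l' else .2749)+ds,(-.1299 if k=='l' else -.1398),(-.0105 if k=='l' else -.0265)+dn))+z[1:]-uv for C,uv,k,ds,dn,_ in ob9])
                                                                                                                                                                                  ^
SyntaxError: closing parenthesis ']' does not match opening parenthesis '('
```

View pics/d19.png

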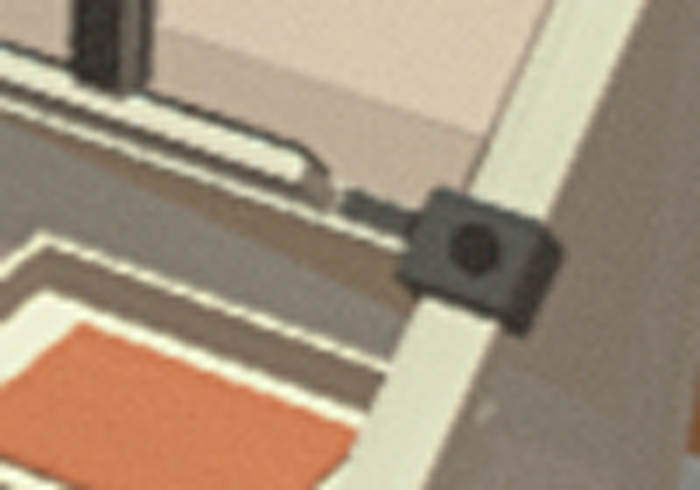

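```bash
sed -i "s/+dn))+z\[1:\]-uv for/+dn)))+z[1:]-uv for/" fit5.py; python3 fit5.py | sed -n '/+++/,$p'
```

```text
+++
[ 0.2759 -0.0094 -0.1304  0.2746 -0.0253 -0.14  ] remaining -0.0012 n diff -0.0041
[-1.2 -0.3  0.8  0.1 -0.5  0.2  0.4 -0.3  0.1 -0.   0.6 -0.2  0.4 -0.2]
[ 0.2756 -0.0081 -0.1307  0.2753 -0.0281 -0.1393] remaining -0.0003 n diff -0.0001
[-1.  -0.4  1.   0.1 -0.7  0.3  0.4 -0.3  0.3  0.3  0.9  0.1 -0.1 -0.9
 -0.1]
[0.27618755 0.16549304 0.14658635]
```

```bash
python3 -c "
from station import ctrl
print(ctrl.observe()['clock'],ctrl.observe()['contact_force']);print(ctrl.close_job())"
```

```text
25.0 [ 0.34784877 -0.28445373 -0.08781992]
the job is handed in; nothing more can be done
None
```

I pressed the large button first, then pushed the window up until the lip was about in line with the pointer. I backed the arm off and handed the job in at 25.0 s of the 51 s allowed.

- **Button:** The large button was pressed to its end stop. The fingertips reached 0.066 m with 11.6 N, against a measured top of about 0.07 m and a stated full-press force of about 5 N. I never went near the small one.
- **Push:** Closed fingertips pushed the window up from under the lip's outer lower edge, with no pinching. I did it in stages, measuring again between pushes.
- **First contact:** My first touch was too low: the wider part of the finger bore on the lip's outer face with about 18 N, and I saw no movement. I backed off, turned the hand 90 degrees and pushed from there.
- **Alignment:** The last wrist and side camera fits put the lip 0.3 to 1.2 mm above the mark. My measuring error is about 1.5 mm, so it could also be slightly below. After each earlier push the window was still standing there when I backed off.
- **Fit disagreement:** One camera fit put the pointer 4 mm closer to the window than the middle of the lip's depth. The range above comes from solving with and without that offset.
- **Rest of the scene:** In the last pictures the loose things and the pointer look to be where they were. I checked that by eye only. The force reading was near zero at hand-in.

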